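# Slide the standing specimen tube home into its bay

## Task

A tall corked specimen tube in a round wooden foot has been left standing out on the bench. Without gripping or lifting it, push it along the bench by its wooden foot (keep off the fragile glass) so that it stays upright and slides into the empty bay of the wooden storage stand, right up to the back board. Push gently, leave everything else where it stands, and move clear at the end.

Things in the scene. Friction and masses are not known exactly. Their poses are not given: they have to be found in the camera images.
- mount: the tube to be moved, standing on the bench to the robot's right of the stand: dark wooden foot 56 mm in diameter (straight side up to 26 mm, shoulder to 32 mm), glass tube 26 mm in diameter on it, cork; 205 mm tall in all, about 0.25 kg, centre of mass about 60 mm up. Loose, slides on the bench; tips if pushed high. Origin: centre of the foot's underside; z up; round, yaw means nothing
- mount_glass: the glass and cork of that same tube (from 32 to 205 mm above the bench); must not be pushed. Origin: the same as that of the tube's foot
- bay: the empty bay, marked by a paper-thin white card 44 mm square on the bench in it. Origin: on the bench, where the foot's centre is when the foot touches the back board, midway between the side walls (80 mm apart, 12 mm thick, 50 mm high). +y points into the bay: back board's face 28 mm in +y, open front ends of the walls 30 mm in -y of the origin. No floor of its own: the bench runs in level
- stand: the fixed light-wood storage stand: a row of three bays 92 mm apart, 288 mm long, 70 mm deep, back board 75 mm high, bays open towards the robot's right. Origin: on the bench, middle of the row, at the inner face of the back board; +y points into the bays, x along the row. Two bays are taken; which one is empty varies
- neighbour_a: a specimen tube that already stands in a bay: dark wooden foot 56 mm in diameter, glass tube and cork, 150 mm tall, loose; leave alone. Origin: centre of its underside
- neighbour_b: another specimen tube that already stands in a bay: dark wooden foot 56 mm in diameter, glass tube and cork, 168 mm tall, loose; leave alone. Origin: centre of its underside
- jar: squat glass jar with a white lid, 52 mm in diameter, 75 mm tall, loose; leave alone. Origin: centre of its underside
- vial: small corked amber vial, 28 mm in diameter, 67 mm tall, loose; leave alone. Origin: centre of its underside
- loupe: black stand magnifier, 40 mm in diameter, 36 mm tall, loose; leave alone. Origin: centre of its underside
- slides: grey plastic box of slides, 30 x 80 x 32 mm, loose; leave alone. Origin: centre of its underside
- flask: white plastic bottle, 54 mm in diameter, 130 mm tall, loose; leave alone. Origin: centre of its underside
Mind the look-alikes: they are no part of the job. What is shaped like the mount but green is not meant.

How it is judged:
By the outcome, as a careful person would: the job done as asked, in the order asked, and still so for the second after the job is handed in, with the robot touching nothing.
It also fails if it takes over 61 s, if anything falls off the work surface, if the arm or the gripper's body presses on something with over 40 N, if the wrist force passes 120 N, or if a joint passes its speed limit or range.

## Robot

A 6-joint arm with a two-finger parallel gripper is mounted at the origin on the work surface. World frame = base frame: x ahead of the robot, y to its left, z up, the work surface at z = 0. Lengths are in m, angles in rad, forces in N, time in s.
With the tool pointing down it reaches from about 0.35 to 0.975 m from the base axis. Payload 4.9 kg.
Tool frame: the origin (TCP) lies at the very end of the fingers, on their centre line; the grasp point (between the pads) lies 19 mm behind it (manip.hold_point_z is the distance from the TCP to the grasp point, in m); z points along the fingers, y is the direction in which the jaws open and shut (so a half turn about z gives the same grasp; the last joint's range is limited). The gripper opens to 85 mm and grips with 20 to 120 N. Pads are 22 mm wide; open, the fingers measure 114 mm over their backs; the gripper's body (76 mm by 85 mm) begins 54 mm behind the grasp point. The pads swing forward as they close: fully open they stand 13 mm farther back than shut.
Start: joints at [-1.456, 0.053, 1.613, -0, 1.476, -0.119], TCP at [0.145, -0.608, 0.231] pointing down, gripper open.
Joint ranges: [-3.01, 3.01], [-1.01, 2.22], [0.06, 2.58], [-1.02, 4.17], [0.09, 2.62], [-3.14, 3.14]. Speed limits (rad/s): [2.57, 2.57, 3.14, 3.14, 3.14, 3.14].

## Interface

Orientations are given as a unit quaternion [w, x, y, z].
In Python, from plant import monitor, grab_frame, camera_params, ticket, manip gives the robot as it stands.
- The arm moves only by the tool play_rows, never from a script. Its argument "commands" is a list of rows, each an object of numbers: "dx", "dy", "dz": the shift along the tool's x, y, z in cm; "rx", "ry", "rz": the turn, a rotation vector about the tool's x, y, z in rad; "claw": the closure, from 0 (fully open) to 1 (shut). In form: [{"dx": .., "dy": .., "dz": .., "rx": .., "ry": .., "rz": .., "claw": ..}, ...]. A call has 1 to 5 rows; each row is the pose to reach, as a shift and turn from the pose measured when the call began, along the tool's axes at that moment; what a row does not reach only later rows make up. A row lasts 1/10 s, in which the tool goes at most 50 mm and 8.59 degrees, less where a joint would pass 70% of its speed; a pose out of reach is approached as far as the arm can. A call with a gripper value outside its range is refused whole. The fingers move at their own pace and stop on an object; the grip force is fixed at half the most. Time passes only in rows, so rows that repeat a pose let the fingers close. It gives the time, the measured TCP pose, the force and the opening at its end, in the units of the state.
- monitor.state(): the state, without advancing time (a new reading comes with each control period).
- grab_frame(name): name is "scene" or "top" or "wrist"; returns the picture (420x560x3 uint8, blue, green, red); there is no depth.
- camera_params(name): a dict with "fx", "fy", "cx", "cy" (pixels), "rvec" (rotation vector, rad) and "tvec" (3), from world to camera coordinates, as OpenCV has them; the wrist camera has in their place "tool_from_camera" (4x4, takes a point from camera to tool coordinates, whose origin is the TCP and whose axes are the flange's). Camera axes: x right, y down, z forward; pixel columns grow to the right and rows downward; lengths in m; the calibration is good to about 2 mm. The wrist camera is an equidistant fisheye: a pixel r from the principal point sees the ray r / f radians off the axis. A picture is of the moment at which its call begins: read the wrist's pose just before it. camera_params takes no time and is no camera call.
- ticket.job_done(): hands the job in, once; it reports no verdict.
The state is a dict: "time": time; "joint_pos": joint angles; "joint_vel": joint speeds; "joint_efforts": joint torques, N m; "tool_pos": TCP position; "tool_rot": TCP orientation; "contact_force": force on the tool from outside, world axes, zero at the start; "ft_torque": the same for the moment, N m; "gripper_width": opening from 0.0 (shut) to 1.0 (fully open).
Only numpy, scipy, OpenCV 4.12 (cv2) and the standard library are available. Lean on these libraries where they do the work, as an engineer would, in place of code of your own. Each camera call takes 0.05 s, during which the arm holds its last target.

## Working session

There is one attempt and no reset: what is moved stays moved. The work goes in short steps, Python scripts to look and compute and a tool call to move; the robot and the scene stay as the last step left them, time stands still between calls to the robot, and variables do not carry over. Pictures are saved under pics/ and viewed, and the job is handed in when it is done.

Besides the shell and the picture viewer there is one more tool, called after "Emit:" as name(argument=value, ...), one argument or row to a line, values as JSON. play_rows: Moves the arm, as the interface text tells. Its arguments: {"type":"object","properties":{"commands":{"type":"array"}},"required":["commands"]}

```bash
mkdir -p pics; ls
python3 - <<'E'
from plant import monitor, grab_frame, camera_params, ticket, manip
import cv2
for n in("scene","top"):
    cv2.imwrite(f"pics/{n}0.png",grab_frame(n)); print(n,camera_params(n))
s=monitor.state();print(s)
E
```

```text
pics
scene {'fx': 381.3001780618756, 'fy': 381.3001780618756, 'cx': 276.9634026372389, 'cy': 214.7103895576693, 'rvec': array([ 0.87857087,  2.60485707, -0.99670251]), 'tvec': array([ 0.53669223, -0.17358006,  1.04314393])}
top {'fx': 384.1480506833473, 'fy': 384.1480506833473, 'cx': 276.87299123815603, 'cy': 207.1379508820254, 'rvec': array([ 2.15015758, -2.12040647,  0.10114475]), 'tvec': array([-0.08403646,  0.5887936 ,  0.8215069 ])}
{'time': 0.1, 'joint_pos': array([-1.45600564e+00,  5.32939809e-02,  1.61415212e+00, -1.20166381e-05,
        1.47597997e+00, -1.18957563e-01]), 'joint_vel': array([-0.00179407, -0.00139067, -0.00384057, -0.00308901,  0.00042563,
        0.0008433 ]), 'joint_efforts': array([ 7.30137763e-04, -3.94899809e+01, -3.71361530e+01, -5.92051174e-05,
        3.93461072e-03, -8.05514055e-07]), 'tool_pos': array([ 0.14472467, -0.60744111,  0.23018673]), 'tool_rot': array([-9.16718828e-04,  9.93177506e-01,  1.16608754e-01, -4.07089182e-06]), 'contact_force': array([-0.16491506,  0.29659708,  0.26377068]), 'ft_torque': array([-0.01940427, -0.04224943,  0.02219828]), 'gripper_width': 0.9975576633360715}
```

View pics/scene0.png

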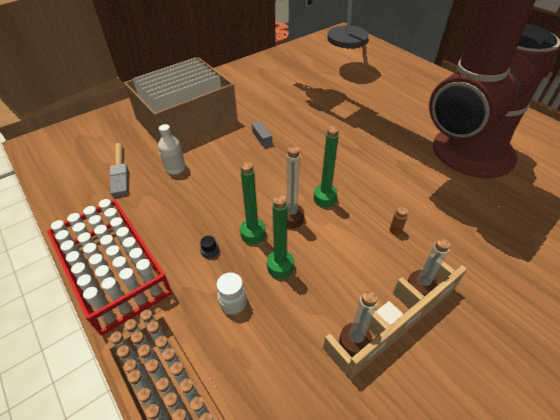

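View pics/top0.png

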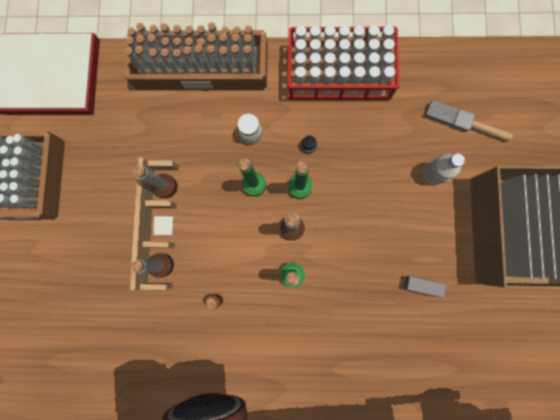

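The scene picture shows the clear-glass mount at about (292,215), between three green decoys. In the top view the mount's foot is near (291,229), the white card near (163,226) in the middle bay, and green feet near (253,184), (301,187) and (291,274). Next I'll measure them.

```bash
cat > h.py <<'E'
import numpy as np,cv2
from plant import monitor, grab_frame, camera_params, ticket, manip
def ray(n,uv):
    c=camera_params(n);R,_=cv2.Rodrigues(c['rvec']);o=-R.T@c['tvec']
    d=R.T@np.array([(uv[0]-c['cx'])/c['fx'],(uv[1]-c['cy'])/c['fy'],1]);return o,d
def pt(n,uv,z=0):
    o,d=ray(n,uv);return o+d*(z-o[2])/d[2]
def proj(n,P):
    c=camera_params(n);K=np.array([[c['fx'],0,c['cx']],[0,c['fy'],c['cy']],[0,0,1]])
    return cv2.projectPoints(np.array(P,float).reshape(-1,3),c['rvec'],c['tvec'],K,None)[0].reshape(-1,2)
def comps(mask,amin):
    n,l,st,ce=cv2.connectedComponentsWithStats(mask.astype(np.uint8))
    return [(st[i],ce[i]) for i in range(1,n) if st[i,4]>=amin]
E
python3 - <<'E'
from h import *
im=cv2.imread('pics/top0.png')
z=cv2.resize(im[140:310,120:320],(800,680),interpolation=cv2.INTER_CUBIC)[:600]
cv2.imwrite('pics/topz.png',z)
im2=cv2.imread('pics/scene0.png')
cv2.imwrite('pics/scz.png',cv2.resize(im2[120:380,180:480],(692,600),interpolation=cv2.INTER_CUBIC))
for uv,n in [((163,226),'card'),((291,229),'mount'),((253,184),'g1'),((301,187),'g2'),((291,274),'g3'),((212,301),'vial'),((309,145),'loupe'),((250,130),'jar'),((426,287),'slides')]: print(n,pt('top',uv,0.01 if n!='card' else 0).round(3))
E
```

```text
card [0.547 0.192 0.   ]
mount [ 0.543 -0.108  0.01 ]
g1 [ 0.647 -0.018  0.01 ]
g2 [ 0.641 -0.13   0.01 ]
g3 [ 0.442 -0.109  0.01 ]
vial [0.379 0.068 0.01 ]
loupe [ 0.742 -0.148  0.01 ]
jar [ 0.778 -0.008  0.01 ]
slides [ 0.419 -0.408  0.01 ]
```

View pics/topz.png

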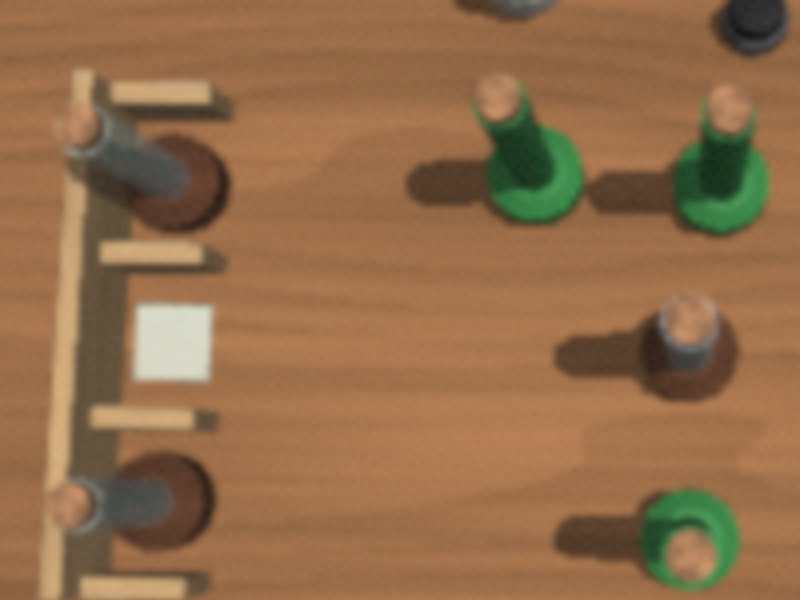

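View pics/scz.png

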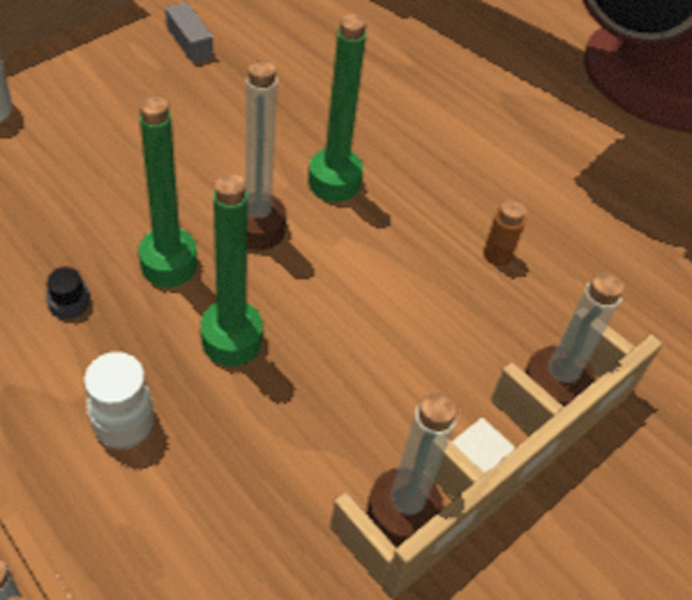

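Run:
```python
from h import *
im=cv2.imread('pics/top0.png')
f=lambda x,y:(x/4+120-.375,y/4+140-.375)
hsv=cv2.cvtColor(im,cv2.COLOR_BGR2HSV)
m=(hsv[...,1]<50)&(hsv[...,2]>170)
for st,ce in comps(m[200:250,140:190],40):
    mm=np.argwhere(m[200:250,140:190])[:,::-1]+[140,200]
    r=cv2.minAreaRect(mm.astype(np.float32)); print(r, pt('top',ce+[140,200],0))
    print([pt('top',b).round(4)[:2] for b in cv2.boxPoints(r)])
print('foot',pt('top',f(690,352),.028),'cork',pt('top',f(690,318),.205))
for n,a in dict(wallA_front=(209,254),wallA_back=(102,254),wallB_front=(195,419),wallB_back=(92,419)).items(): print(n,pt('top',f(*a),.05).round(4))
# mount foot mask
v=hsv[...,2]
for y in range(214,246): print(y,' '.join('%3d'%x for x in v[y,272:312]))
```

```text
((163.0, 225.0), (18.0, 18.0), 90.0) [0.54978043 0.1928698  0.        ]
[array([0.5705, 0.2149]), array([0.571, 0.172]), array([0.5288, 0.1698]), array([0.5282, 0.2124])]
foot [ 0.54523265 -0.11042939  0.028     ] cork [ 0.54638483 -0.1099332   0.205     ]
wallA_front [0.5946 0.158  0.05  ]
wallA_back [0.5939 0.2185 0.05  ]
wallB_front [0.503 0.161 0.05 ]
wallB_back [0.5021 0.2183 0.05  ]
214 169 168 169 168 169 167 169 168 168 165 164 162 163 163 163 163 167 160 155 158 161 164 168 174 173 167 159 157 156 156 156 159 158 160 158 158 161 160 159 158
215 165 163 164 166 166 164 166 165 165 165 160 161 163 160 162 158 163 162 166 168 163 164 172 179 183 177 166 161 161 159 158 161 161 159 163 162 163 161 161 161
216 163 163 164 164 164 164 164 164 162 162 163 161 161 163 159 154 155 167 180 177 170 165 169 180 191 186 173 166 165 165 168 164 166 168 165 166 169 166 167 166
217 166 167 167 167 166 168 169 167 169 165 160 152 145 151 149 150 155 168 181 185 178 172 174 182 188 188 174 161 164 169 171 171 170 172 174 173 171 171 172 170
218 166 168 168 168 168 169 169 167 165 153 143 124 
[... 3839 characters left out ...]
 175 175 176 176 174 176 174 177 174 175 174
242 177 176 177 178 177 177 176 175 176 175 180 174 175 175 176 174 170 170 171 170 171 171 171 171 170 172 171 173 170 171 173 175 176 173 173 174 174 173 176 172
243 176 175 175 174 174 171 169 168 168 169 169 171 169 169 169 167 164 166 163 164 164 163 164 166 164 165 167 163 164 166 168 170 169 171 172 171 172 171 174 171
244 169 169 169 171 169 166 163 163 163 162 162 162 162 162 163 162 160 160 160 158 160 159 160 161 161 161 162 159 159 163 161 164 164 164 164 164 165 166 169 171
245 166 164 165 164 164 164 162 159 161 163 163 162 162 163 159 162 163 160 162 160 162 160 162 160 158 162 163 161 158 159 160 161 162 160 160 158 161 160 164 167
```

```bash
cat >> h.py <<'E'
from scipy.spatial.transform import Rotation as Ro
def Rq(q): return Ro.from_quat([q[1],q[2],q[3],q[0]])
def des(th,yaw=0.0):
    # push dir +y rotated by yaw about z
    c,s=np.cos(th),np.sin(th)
    return Ro.from_euler('z',yaw)*Ro.from_matrix(np.array([[0,c,s],[1,0,0],[0,s,-c]]).T)
def cmd(p,th=np.radians(30),yaw=-0.01):
    s=monitor.state();R=Rq(s['tool_rot'])
    d=R.inv().apply(np.array(p)-s['tool_pos'])*100
    r=(R.inv()*des(th,yaw)).as_rotvec()
    print('t',round(s['time'],2),'pos',s['tool_pos'].round(4),'F',s['contact_force'].round(2),'w',round(float(s['gripper_width']),3))
    print('d',d.round(2),'r',r.round(3), 'q',s['joint_pos'].round(2))
E
python3 - <<'E'
from h import *
cmd([.546,-.24,.23])
E
```

```text
t 0.1 pos [ 0.1447 -0.6074  0.2302] F [-0.16  0.3   0.26] w 0.998
d [ 47.55 -26.45   0.08] r [ 0.346  0.442 -1.295] q [-1.46  0.05  1.61 -0.    1.48 -0.12]
```

Emit:
play_rows(
  commands=[
    {"dx":47.5,"dy":-26.5,"dz":0,"rx":0.346,"ry":0.442,"rz":-1.295,"claw":0.65},
    {"dx":47.5,"dy":-26.5,"dz":0,"rx":0.346,"ry":0.442,"rz":-1.295,"claw":0.65},
    {"dx":47.5,"dy":-26.5,"dz":0,"rx":0.346,"ry":0.442,"rz":-1.295,"claw":0.65},
    {"dx":47.5,"dy":-26.5,"dz":0,"rx":0.346,"ry":0.442,"rz":-1.295,"claw":0.65},
    {"dx":47.5,"dy":-26.5,"dz":0,"rx":0.346,"ry":0.442,"rz":-1.295,"claw":0.65},
  ],
)

```text
time: 0.6
tool_pos: [0.3297, -0.4372, 0.2308]
tool_rot: [-0.104, 0.884, 0.444, 0.105]
contact_force: [0.4, -0.5, -0.7]
gripper_width: 0.346
```

Run:
```python
from h import *
cmd([.546,-.24,.23])
```

```text
t 0.6 pos [ 0.3297 -0.4372  0.2308] F [ 0.42 -0.48 -0.73] w 0.346
d [27.65  5.95  7.52] r [ 0.161  0.206 -0.602] q [-1.16 -0.    1.69  0.2   1.67 -0.52]
```

Emit:
play_rows(
  commands=[
    {"dx":27.6,"dy":6.0,"dz":7.5,"rx":0.161,"ry":0.206,"rz":-0.602,"claw":0.65},
    {"dx":27.6,"dy":6.0,"dz":7.5,"rx":0.161,"ry":0.206,"rz":-0.602,"claw":0.65},
    {"dx":27.6,"dy":6.0,"dz":7.5,"rx":0.161,"ry":0.206,"rz":-0.602,"claw":0.65},
    {"dx":27.6,"dy":6.0,"dz":7.5,"rx":0.161,"ry":0.206,"rz":-0.602,"claw":0.65},
    {"dx":27.6,"dy":6.0,"dz":7.5,"rx":0.161,"ry":0.206,"rz":-0.602,"claw":0.65},
  ],
)

```text
time: 1.1
tool_pos: [0.5147, -0.269, 0.2291]
tool_rot: [-0.183, 0.685, 0.68, 0.184]
contact_force: [0.2, 0.1, 0.5]
gripper_width: 0.349
```

Run:
```python
from h import *
cmd([.546,-.24,.23])
for n in ('scene','top','wrist'): cv2.imwrite(f'pics/{n}1.png',grab_frame(n))
print(camera_params('wrist'))
```

```text
t 1.1 pos [ 0.5147 -0.269   0.2291] F [0.15 0.09 0.49] w 0.349
d [2.57 3.11 1.38] r [-0.002 -0.002  0.002] q [-0.79  0.15  1.57  0.37  1.79 -0.77]
{'fx': 325.19226210127806, 'fy': 325.19226210127806, 'cx': 280.69911236013303, 'cy': 212.42209057865705, 'tool_from_camera': array([[-3.20533578e-04, -9.45551258e-01, -3.25473063e-01,
         8.41747665e-02],
       [ 9.99999939e-01, -2.57512123e-04, -2.36709745e-04,
        -4.18657701e-04],
       [ 1.40007938e-04, -3.25473119e-01,  9.45551283e-01,
        -1.42087541e-01],
       [ 0.00000000e+00,  0.00000000e+00,  0.00000000e+00,
         1.00000000e+00]])}
```

View pics/scene1.png

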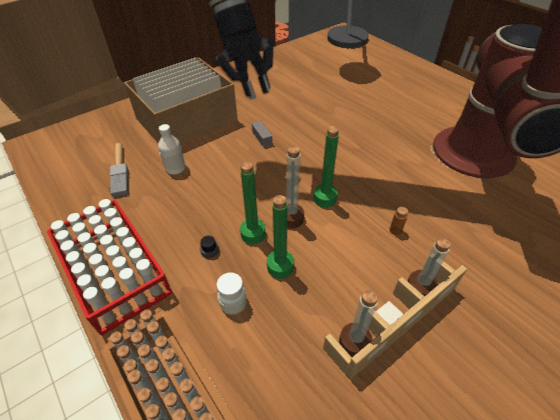

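View pics/top1.png

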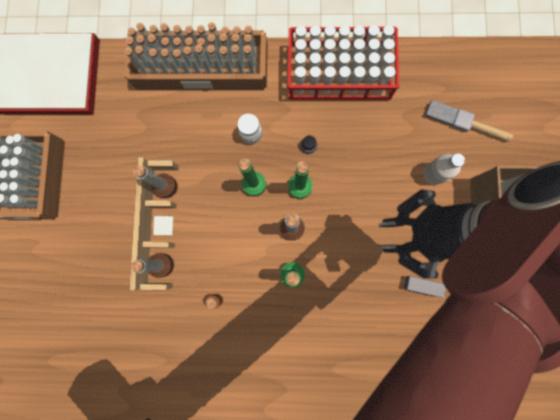

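View pics/wrist1.png

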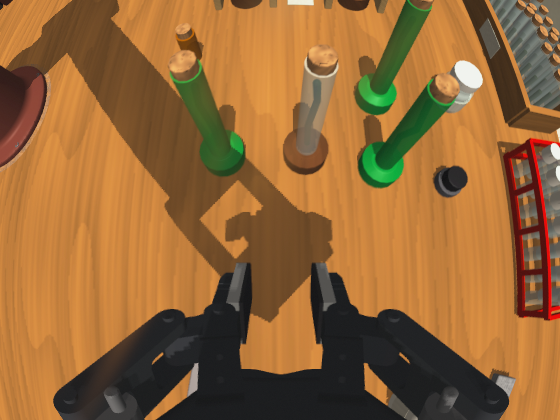

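The mount stands ahead of the jaws, at about (305,150) in the wrist view, with green tubes on either side. The gripper's knuckles spread wide, near (425,197) and (430,268) in the top view, so I'm measuring their width against the green glass before I go down.

Run:
```python
from h import *
im=cv2.imread('pics/top1.png')
cv2.imwrite('pics/top1z.png',cv2.resize(im[170:290,360:480],(600,600),interpolation=cv2.INTER_CUBIC))
for z in (.27,.30,.33):
  print(z,[pt('top',uv,z).round(3) for uv in ((425,192),(430,275),(386,224),(386,249))])
hsv=cv2.cvtColor(im,cv2.COLOR_BGR2HSV)
g=(abs(hsv[...,0].astype(int)-65)<20)&(hsv[...,1]>150)&(hsv[...,2]>40)
for st,ce in comps(g,60): print(st,ce)
# green corks / tops in scene & top
```

```text
0.27 [array([ 0.586, -0.323,  0.27 ]), array([ 0.455, -0.326,  0.27 ]), array([ 0.534, -0.26 ,  0.27 ]), array([ 0.494, -0.259,  0.27 ])]
0.3 [array([ 0.581, -0.313,  0.3  ]), array([ 0.456, -0.316,  0.3  ]), array([ 0.531, -0.253,  0.3  ]), array([ 0.493, -0.252,  0.3  ])]
0.33 [array([ 0.576, -0.302,  0.33 ]), array([ 0.457, -0.305,  0.33 ]), array([ 0.528, -0.245,  0.33 ]), array([ 0.492, -0.244,  0.33 ])]
```

View pics/top1z.png

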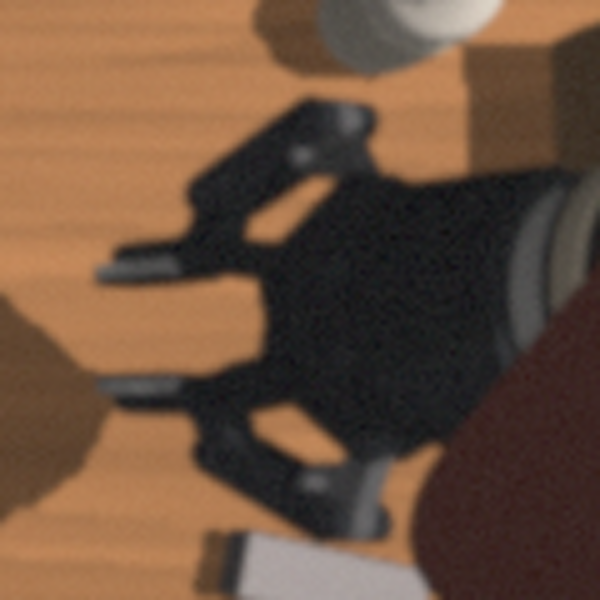

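Run:
```python
from h import *
f=lambda x,y:(x/4+120-.375,y/4+140-.375)
print('g2',pt('top',f(721,187),.028),pt('top',f(729,108),.205))
print('g3',pt('top',f(690,539),.028),pt('top',f(690,552),.205))
cmd([.546,-.2,.10])
```

```text
g2 [ 0.63936755 -0.12698207  0.028     ] [ 0.64245182 -0.12657007  0.205     ]
g3 [ 0.4419088  -0.11157837  0.028     ] [ 0.44350062 -0.11107729  0.205     ]
t 1.25 pos [ 0.5148 -0.2681  0.2291] F [-0.15 -0.5   0.01] w 0.351
d [-0.56  3.11 14.59] r [-0.004 -0.001  0.003] q [-0.78  0.15  1.57  0.37  1.79 -0.77]
```

Emit:
play_rows(
  commands=[
    {"dx":-0.1,"dy":1.0,"dz":4,"claw":0.65},
    {"dx":-0.3,"dy":2.0,"dz":8,"claw":0.65},
    {"dx":-0.5,"dy":3.1,"dz":12,"claw":0.65},
    {"dx":-0.5,"dy":3.1,"dz":14.6,"claw":0.65},
    {"dx":-0.5,"dy":3.1,"dz":14.6,"claw":0.65},
  ],
)

```text
invalid input
```

Run:
```python
from h import *
cmd([.546,-.2,.012])
for n in ('scene','wrist'): cv2.imwrite(f'pics/{n}2.png',grab_frame(n))
```

```text
t 1.25 pos [ 0.5148 -0.2681  0.2291] F [-0.15 -0.5   0.01] w 0.351
d [-4.97  3.12 22.21] r [-0.004 -0.001  0.003] q [-0.78  0.15  1.57  0.37  1.79 -0.77]
```

View pics/scene2.png

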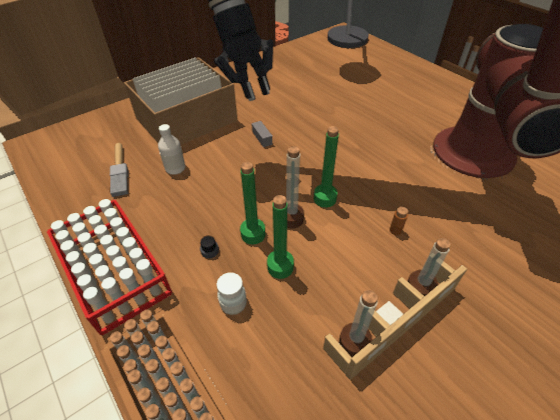

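View pics/wrist2.png

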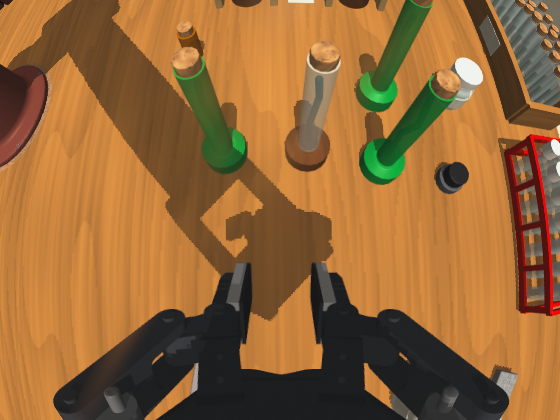

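The call was refused because every row needs all the keys. The pictures are unchanged: mount foot near (307,150) in the wrist view.

Emit:
play_rows(
  commands=[
    {"dx":-0.1,"dy":1.0,"dz":4,"rx":0,"ry":0,"rz":0,"claw":0.65},
    {"dx":-0.3,"dy":2.0,"dz":8,"rx":0,"ry":0,"rz":0,"claw":0.65},
    {"dx":-0.5,"dy":3.1,"dz":12,"rx":0,"ry":0,"rz":0,"claw":0.65},
    {"dx":-0.5,"dy":3.1,"dz":14.6,"rx":0,"ry":0,"rz":0,"claw":0.65},
    {"dx":-0.5,"dy":3.1,"dz":14.6,"rx":0,"ry":0,"rz":0,"claw":0.65},
  ],
)

```text
time: 1.85
tool_pos: [0.5416, -0.2, 0.0966]
tool_rot: [-0.187, 0.687, 0.678, 0.183]
contact_force: [-1.3, 0.1, -0.1]
gripper_width: 0.351
```

Run:
```python
from h import *
cmd([.546,-.2,.012])
for n in ('scene','wrist'): cv2.imwrite(f'pics/{n}3.png',grab_frame(n))
```

```text
t 1.85 pos [ 0.5416 -0.2     0.0966] F [-1.33  0.06 -0.07] w 0.351
d [-4.26  0.51  7.31] r [-0.007 -0.005 -0.004] q [-0.68  0.25  1.7   0.4   1.55 -0.75]
```

View pics/scene3.png

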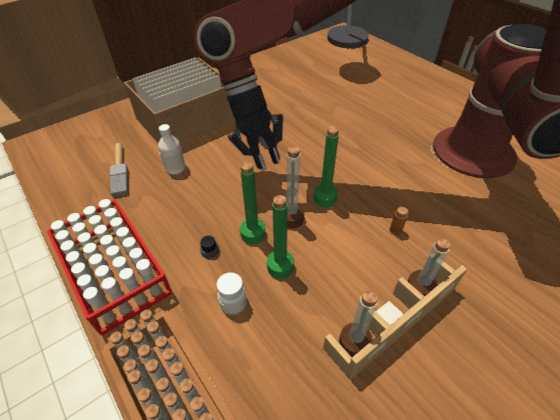

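View pics/wrist3.png

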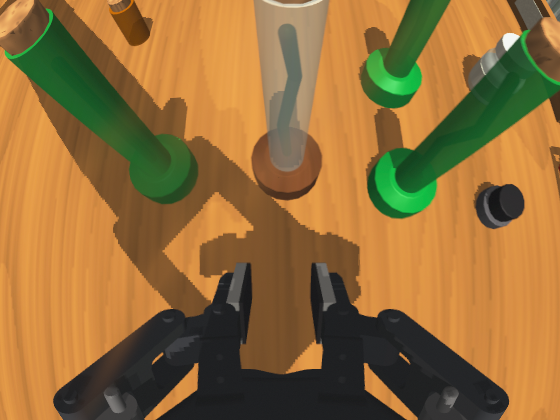

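The wrist view shows the mount's foot at (287,165), nearly centred on the jaws at x about 280. The forearm is well above the green tubes, so I'm going down.

Emit:
play_rows(
  commands=[
    {"dx":-1.2,"dy":0.2,"dz":2.1,"rx":-0.007,"ry":-0.005,"rz":-0.004,"claw":0.65},
    {"dx":-2.4,"dy":0.4,"dz":4.2,"rx":-0.007,"ry":-0.005,"rz":-0.004,"claw":0.65},
    {"dx":-3.6,"dy":0.5,"dz":6.2,"rx":-0.007,"ry":-0.005,"rz":-0.004,"claw":0.65},
    {"dx":-4.25,"dy":0.5,"dz":7.3,"rx":-0.007,"ry":-0.005,"rz":-0.004,"claw":0.65},
    {"dx":-4.25,"dy":0.5,"dz":7.3,"rx":-0.007,"ry":-0.005,"rz":-0.004,"claw":0.65},
  ],
)

```text
time: 2.45
tool_pos: [0.5487, -0.2042, 0.0165]
tool_rot: [-0.178, 0.687, 0.68, 0.185]
contact_force: [-1.4, 0.4, 0.7]
gripper_width: 0.344
```

Run:
```python
from h import *
cmd([.546,-.15,.012])
for n in ('scene','wrist','top'): cv2.imwrite(f'pics/{n}4.png',grab_frame(n))
```

```text
t 2.45 pos [ 0.5487 -0.2042  0.0165] F [-1.37  0.42  0.69] w 0.344
d [ 4.49 -0.34  3.07] r [0.006 0.004 0.001] q [-0.68  0.36  1.71  0.41  1.42 -0.8 ]
```

View pics/scene4.png

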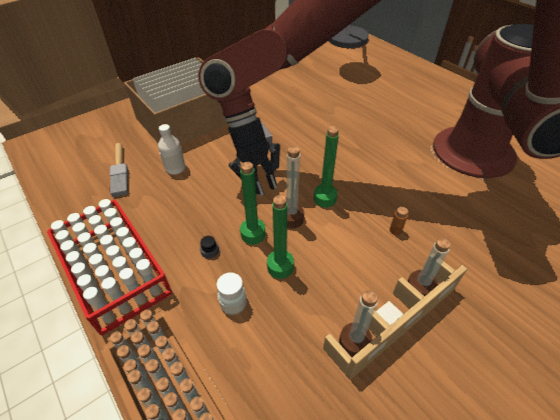

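View pics/wrist4.png

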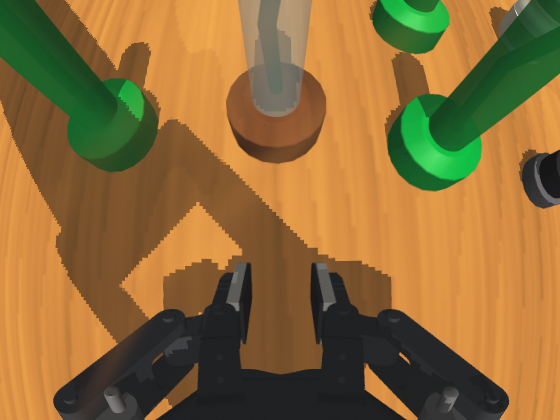

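View pics/top4.png

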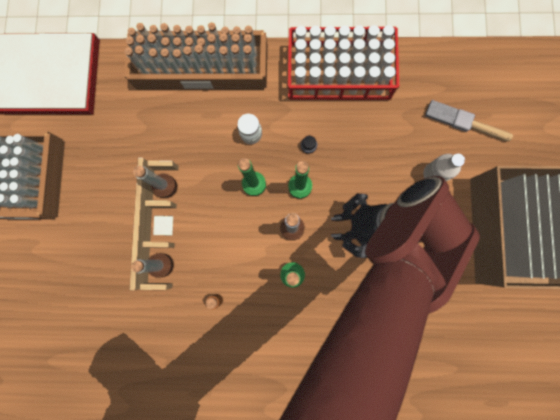

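Run:
```python
from h import *
def tri(a,b):
    o1,d1=ray('scene',a);o2,d2=ray('top',b)
    A=np.array([d1,-d2]).T;t=np.linalg.lstsq(A,o2-o1,rcond=None)[0]
    p,q=o1+d1*t[0],o2+d2*t[1];return (p+q)/2,np.linalg.norm(p-q)
print(tri((217,78),(419,192)))
cmd([.546,-.17,.012])
c=camera_params('wrist');T=c['tool_from_camera'];s=monitor.state();R=Rq(s['tool_rot'])
def wpt(uv,z):
    x=np.array([uv[0]-c['cx'],uv[1]-c['cy']])/c['fx'];r=np.linalg.norm(x);d=np.r_[x/r*np.sin(r),np.cos(r)]
    o=R.apply(T[:3,3])+s['tool_pos'];d=R.apply(T[:3,:3]@d);return o+d*(z-o[2])/d[2]
print(wpt((227,110),.026),wpt((326,110),.026),wpt((276,147),.026),wpt((276,161),0))
```

```text
(array([ 0.58524053, -0.3112758 ,  0.27822717]), np.float64(0.0010370831166333786))
t 2.6 pos [ 0.5502 -0.2046  0.0186] F [ 0.32 -0.48  1.01] w 0.353
d [ 2.68 -0.47  2.28] r [0.009 0.007 0.003] q [-0.68  0.36  1.71  0.41  1.42 -0.8 ]
[ 0.52133059 -0.11462804  0.026     ] [ 0.57561659 -0.11519551  0.026     ] [ 0.54805464 -0.1374353   0.026     ] [ 5.47942223e-01 -1.35912900e-01  2.77555756e-17]
```

Mount at (0.547, -0.110), and the top and wrist views agree to about 2 mm. The wrist housing bottom is at about 0.22 m and the forearm rises toward the base, so both should clear the green tubes. Approaching.

Emit:
play_rows(
  commands=[
    {"dx":0.5,"dy":-0.2,"dz":0.9,"rx":0.009,"ry":0.007,"rz":0.003,"claw":0.65},
    {"dx":1.2,"dy":-0.3,"dz":1.5,"rx":0.009,"ry":0.007,"rz":0.003,"claw":0.65},
    {"dx":1.9,"dy":-0.3,"dz":1.9,"rx":0.009,"ry":0.007,"rz":0.003,"claw":0.65},
    {"dx":2.6,"dy":-0.3,"dz":2.3,"rx":0.009,"ry":0.007,"rz":0.003,"claw":0.65},
    {"dx":2.6,"dy":-0.3,"dz":2.3,"rx":0.009,"ry":0.007,"rz":0.003,"claw":0.65},
  ],
)

```text
time: 3.1
tool_pos: [0.5474, -0.169, 0.0113]
tool_rot: [-0.183, 0.686, 0.68, 0.184]
contact_force: [-0.2, 0.4, -0.3]
gripper_width: 0.346
```

Run:
```python
from h import *
cmd([.547,-.14,.012])
for n in ('wrist','scene'): cv2.imwrite(f'pics/{n}5.png',grab_frame(n))
```

```text
t 3.1 pos [ 0.5474 -0.169   0.0113] F [-0.16  0.45 -0.25] w 0.346
d [ 2.54 -0.07  1.4 ] r [-0.001 -0.001  0.001] q [-0.63  0.34  1.75  0.43  1.39 -0.77]
```

View pics/wrist5.png

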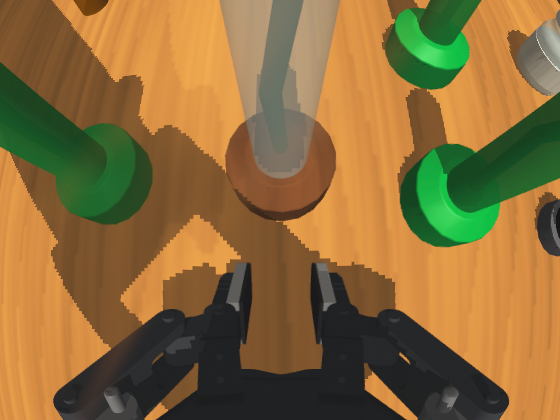

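View pics/scene5.png

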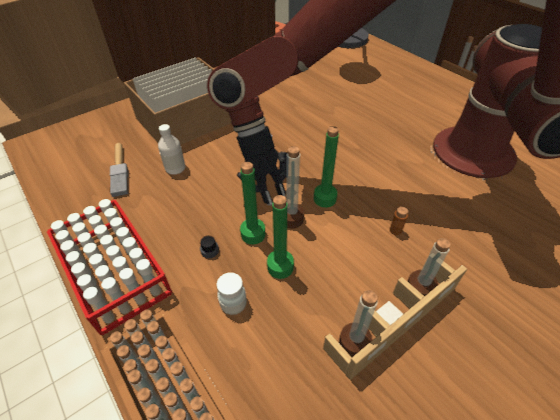

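The foot is centred on the jaws at pixel (280,165). Next a slow approach to contact.

Emit:
play_rows(
  commands=[
    {"dx":0.6,"dy":0,"dz":0.35,"rx":0,"ry":0,"rz":0,"claw":0.65},
    {"dx":1.2,"dy":0,"dz":0.7,"rx":0,"ry":0,"rz":0,"claw":0.65},
    {"dx":1.7,"dy":0,"dz":0.95,"rx":0,"ry":0,"rz":0,"claw":0.65},
    {"dx":2.1,"dy":0,"dz":1.15,"rx":0,"ry":0,"rz":0,"claw":0.65},
    {"dx":2.5,"dy":0,"dz":1.4,"rx":0,"ry":0,"rz":0,"claw":0.65},
  ],
)

```text
time: 3.7
tool_pos: [0.548, -0.1412, 0.012]
tool_rot: [-0.182, 0.686, 0.68, 0.184]
contact_force: [0.0, -0.4, 0.1]
gripper_width: 0.349
```

Run:
```python
from h import *
cmd([.547,-.12,.012])
for n in ('wrist','top'): cv2.imwrite(f'pics/{n}6.png',grab_frame(n))
```

```text
t 3.7 pos [ 0.548  -0.1412  0.012 ] F [ 0.04 -0.4   0.13] w 0.349
d [ 1.83 -0.12  1.05] r [-0.    -0.     0.001] q [-0.6   0.31  1.79  0.44  1.37 -0.75]
```

View pics/wrist6.png

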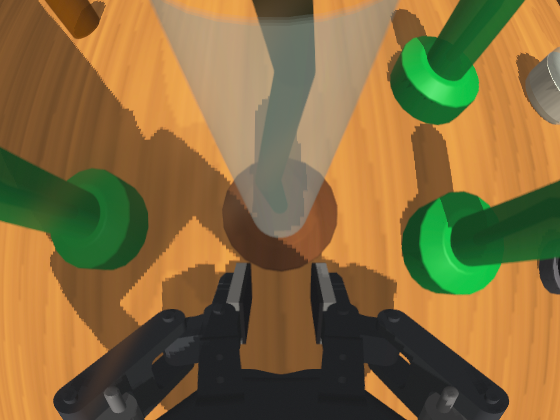

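Run:
```python
from h import *
s=monitor.state();R=Rq(s['tool_rot']);T=camera_params('wrist')['tool_from_camera']
p=s['tool_pos']+R.apply(T[:3,3]);print(p,proj('top',p),proj('scene',p))
for l in (.073,.1,.15,.2):
  for hx in (.038,.043): 
    q=s['tool_pos']+R.apply([hx,0,-l]);print(l,hx,q.round(3),proj('top',q).round(0))
im=cv2.imread('pics/top6.png')
cv2.imwrite('pics/top6z.png',cv2.resize(im[160:300,240:440],(800,560),interpolation=cv2.INTER_CUBIC))
```

```text
[ 0.54750445 -0.13917648  0.17700945] [[307.86110322 220.24853936]] [[283.95095303 153.10869224]]
0.073 0.038 [ 0.548 -0.145  0.094] [[309. 224.]]
0.073 0.043 [ 0.548 -0.14   0.097] [[307. 224.]]
0.1 0.038 [ 0.548 -0.158  0.117] [[316. 223.]]
0.1 0.043 [ 0.548 -0.154  0.12 ] [[314. 223.]]
0.15 0.038 [ 0.548 -0.183  0.161] [[331. 221.]]
0.15 0.043 [ 0.548 -0.179  0.163] [[329. 221.]]
0.2 0.038 [ 0.547 -0.208  0.204] [[347. 219.]]
0.2 0.043 [ 0.547 -0.204  0.207] [[345. 219.]]
```

View pics/top6z.png

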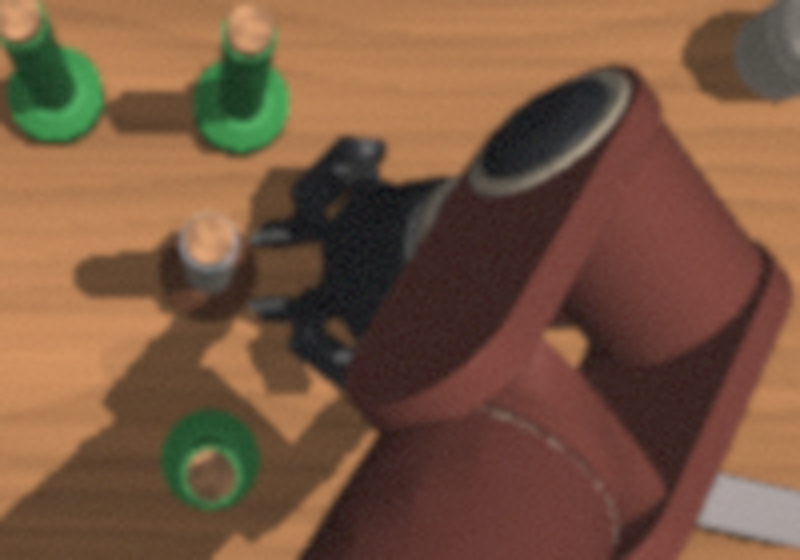

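Run:
```python
from h import *
im=grab_frame('scene');cv2.imwrite('pics/scene7.png',im)
im=cv2.resize(im[20:220,160:400],(720,600),interpolation=cv2.INTER_CUBIC)
for uv,col in (((327.1,259.6),(0,255,255)),((335,265),(255,255,0)),((357,209),(255,0,255))):
  for z in (.2,.25,.3,.35,.4,.45):
    q=proj('scene',pt('top',uv,z))[0]; x=((q-[160,20])*3).astype(int)
    cv2.circle(im,tuple(int(v) for v in x),3,col,-1); cv2.putText(im,'%d'%(z*100),(int(x[0])+4,int(x[1])),0,.4,col,1)
    print(uv,z,pt('top',uv,z).round(3))
cv2.imwrite('pics/scene7z.png',im)
```

```text
(327.1, 259.6) 0.2 [ 0.476 -0.173  0.2  ]
(327.1, 259.6) 0.25 [ 0.476 -0.168  0.25 ]
(327.1, 259.6) 0.3 [ 0.476 -0.163  0.3  ]
(327.1, 259.6) 0.35 [ 0.476 -0.159  0.35 ]
(327.1, 259.6) 0.4 [ 0.476 -0.154  0.4  ]
(327.1, 259.6) 0.45 [ 0.476 -0.149  0.45 ]
(335, 265) 0.2 [ 0.467 -0.186  0.2  ]
(335, 265) 0.25 [ 0.467 -0.181  0.25 ]
(335, 265) 0.3 [ 0.468 -0.175  0.3  ]
(335, 265) 0.35 [ 0.469 -0.17   0.35 ]
(335, 265) 0.4 [ 0.47  -0.164  0.4  ]
(335, 265) 0.45 [ 0.47  -0.158  0.45 ]
(357, 209) 0.2 [ 0.567 -0.226  0.2  ]
(357, 209) 0.25 [ 0.56  -0.218  0.25 ]
(357, 209) 0.3 [ 0.554 -0.209  0.3  ]
(357, 209) 0.35 [ 0.547 -0.201  0.35 ]
(357, 209) 0.4 [ 0.541 -0.192  0.4  ]
(357, 209) 0.45 [ 0.534 -0.183  0.45 ]
```

View pics/scene7z.png

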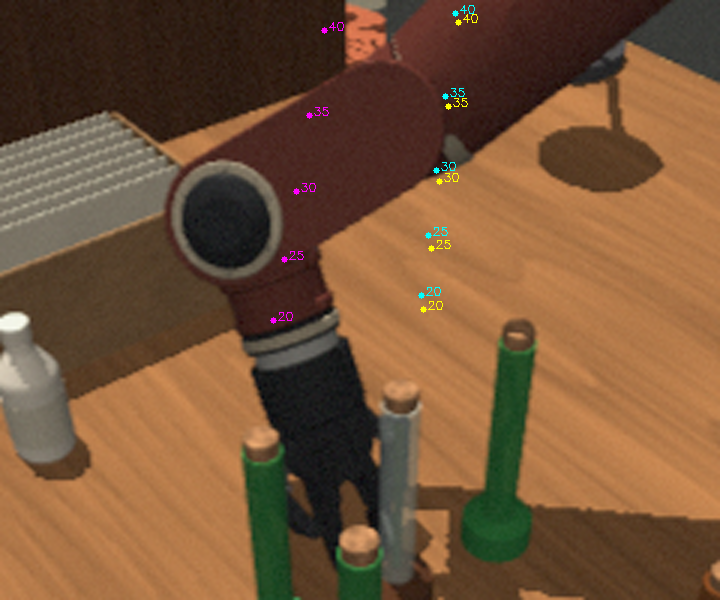

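No camera housing can be seen near the glass, and the forearm slab's underside is at about 0.22–0.31 m, above the 0.205 m green tubes. Starting the slow push.

Emit:
play_rows(
  commands=[
    {"dx":0.5,"dy":0,"dz":0.3,"rx":0,"ry":0,"rz":0,"claw":0.65},
    {"dx":1.0,"dy":0,"dz":0.58,"rx":0,"ry":0,"rz":0,"claw":0.65},
    {"dx":1.5,"dy":0,"dz":0.87,"rx":0,"ry":0,"rz":0,"claw":0.65},
    {"dx":2.0,"dy":0,"dz":1.16,"rx":0,"ry":0,"rz":0,"claw":0.65},
    {"dx":2.5,"dy":0,"dz":1.44,"rx":0,"ry":0,"rz":0,"claw":0.65},
  ],
)

```text
time: 4.35
tool_pos: [0.5482, -0.1119, 0.0119]
tool_rot: [-0.182, 0.686, 0.68, 0.184]
contact_force: [0.7, -1.1, 0.3]
gripper_width: 0.348
```

Run:
```python
from h import *
cmd([.548,-.08,.012])
for n in ('wrist','scene'): cv2.imwrite(f'pics/{n}8.png',grab_frame(n))
```

```text
t 4.35 pos [ 0.5482 -0.1119  0.0119] F [ 0.74 -1.13  0.27] w 0.348
d [ 2.77 -0.05  1.59] r [-0.    -0.     0.001] q [-0.55  0.29  1.82  0.45  1.35 -0.72]
```

View pics/wrist8.png

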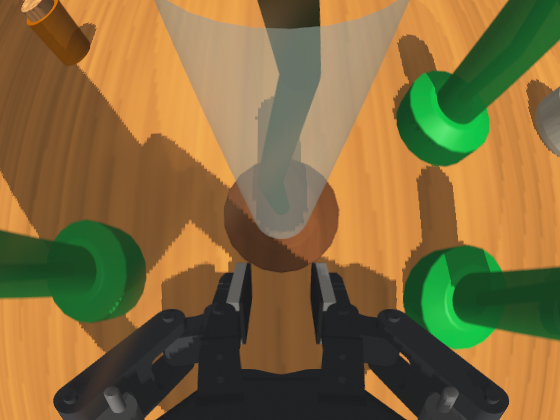

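View pics/scene8.png

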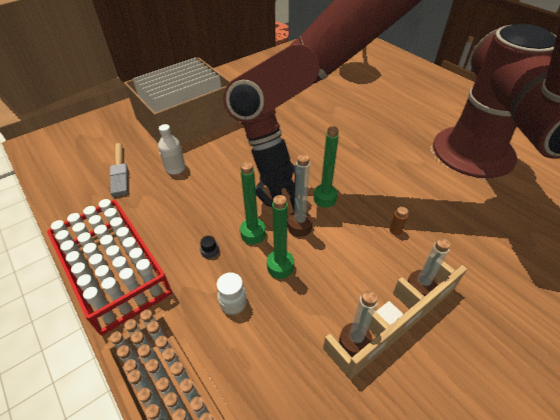

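The mount slides upright, seated between the two fingertips with its foot at pixel (281,215), at about 1 N. Continuing.

Emit:
play_rows(
  commands=[
    {"dx":0.55,"dy":0,"dz":0.32,"rx":0,"ry":0,"rz":0,"claw":0.65},
    {"dx":1.1,"dy":0,"dz":0.64,"rx":0,"ry":0,"rz":0,"claw":0.65},
    {"dx":1.65,"dy":0,"dz":0.95,"rx":0,"ry":0,"rz":0,"claw":0.65},
    {"dx":2.2,"dy":0,"dz":1.27,"rx":0,"ry":0,"rz":0,"claw":0.65},
    {"dx":2.75,"dy":0,"dz":1.58,"rx":0,"ry":0,"rz":0,"claw":0.65},
  ],
)

```text
time: 4.95
tool_pos: [0.5482, -0.079, 0.0119]
tool_rot: [-0.183, 0.686, 0.68, 0.184]
contact_force: [-0.0, -0.5, -0.1]
gripper_width: 0.349
```

Run:
```python
from h import *
cmd([.548,-.045,.012])
for n in ('top','scene'): cv2.imwrite(f'pics/{n}9.png',grab_frame(n))
```

```text
t 4.95 pos [ 0.5482 -0.079   0.0119] F [-0.03 -0.48 -0.11] w 0.349
d [ 2.95 -0.05  1.7 ] r [-0.001 -0.001  0.001] q [-0.51  0.26  1.85  0.47  1.33 -0.68]
```

View pics/top9.png

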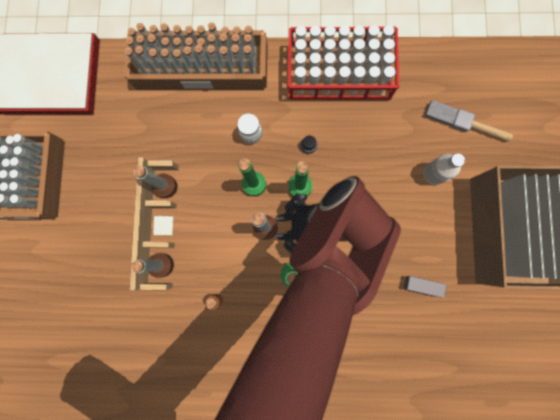

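View pics/scene9.png

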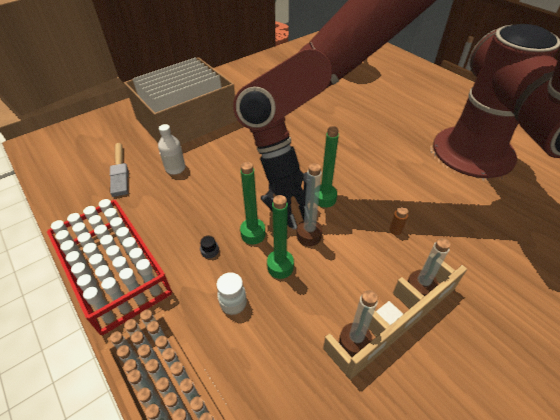

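The mount is upright with its foot near (264,228) in the top view, on line for the card at (163,226), and the knuckles clear the green tubes. Continuing at the same pace.

Emit:
play_rows(
  commands=[
    {"dx":0.6,"dy":0,"dz":0.34,"rx":0,"ry":0,"rz":0,"claw":0.65},
    {"dx":1.2,"dy":0,"dz":0.69,"rx":0,"ry":0,"rz":0,"claw":0.65},
    {"dx":1.8,"dy":0,"dz":1.03,"rx":0,"ry":0,"rz":0,"claw":0.65},
    {"dx":2.4,"dy":0,"dz":1.37,"rx":0,"ry":0,"rz":0,"claw":0.65},
    {"dx":3.0,"dy":0,"dz":1.72,"rx":0,"ry":0,"rz":0,"claw":0.65},
  ],
)

```text
time: 5.55
tool_pos: [0.5482, -0.0432, 0.012]
tool_rot: [-0.183, 0.685, 0.68, 0.184]
contact_force: [-0.2, -1.1, 0.3]
gripper_width: 0.355
```

Emit:
play_rows(
  commands=[
    {"dx":0.6,"dy":0,"dz":0.34,"rx":0,"ry":0,"rz":0,"claw":0.65},
    {"dx":1.2,"dy":0,"dz":0.69,"rx":0,"ry":0,"rz":0,"claw":0.65},
    {"dx":1.8,"dy":0,"dz":1.03,"rx":0,"ry":0,"rz":0,"claw":0.65},
    {"dx":2.4,"dy":0,"dz":1.37,"rx":0,"ry":0,"rz":0,"claw":0.65},
    {"dx":3.0,"dy":0,"dz":1.72,"rx":0,"ry":0,"rz":0,"claw":0.65},
  ],
)

```text
time: 6.05
tool_pos: [0.5484, -0.0081, 0.0121]
tool_rot: [-0.183, 0.685, 0.68, 0.184]
contact_force: [-0.3, -0.5, -1.2]
gripper_width: 0.352
```

Run:
```python
from h import *
cmd([.549,.02,.012])
for n in ('top','scene','wrist'): cv2.imwrite(f'pics/{n}10.png',grab_frame(n))
```

```text
t 6.05 pos [ 0.5484 -0.0081  0.0121] F [-0.3  -0.49 -1.21] w 0.352
d [2.42 0.04 1.42] r [-0.002 -0.002  0.002] q [-0.4   0.22  1.9   0.51  1.28 -0.6 ]
```

View pics/top10.png

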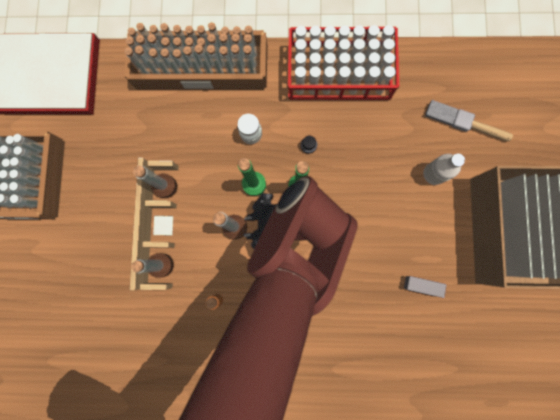

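View pics/scene10.png

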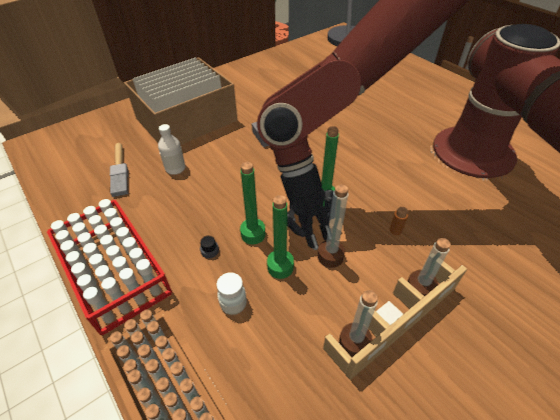

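View pics/wrist10.png

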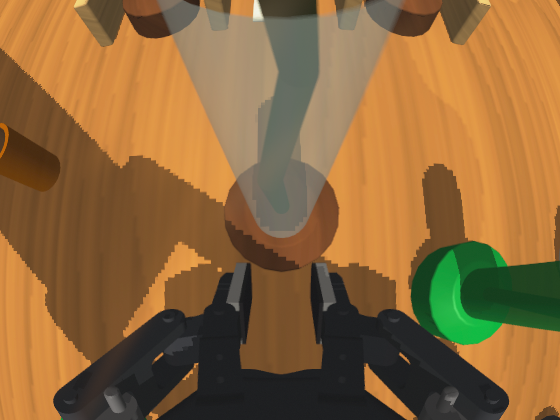

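The mount is upright with its foot near (233,228) in the top view, the green tubes haven't moved, and the bay walls at (216) and (347) in the wrist view centre on the foot. Continuing.

Emit:
play_rows(
  commands=[
    {"dx":0.6,"dy":0,"dz":0.35,"rx":0,"ry":0,"rz":0,"claw":0.65},
    {"dx":1.2,"dy":0,"dz":0.7,"rx":0,"ry":0,"rz":0,"claw":0.65},
    {"dx":1.8,"dy":0.05,"dz":1.05,"rx":0,"ry":0,"rz":0,"claw":0.65},
    {"dx":2.4,"dy":0.05,"dz":1.4,"rx":0,"ry":0,"rz":0,"claw":0.65},
    {"dx":3.0,"dy":0.05,"dz":1.74,"rx":0,"ry":0,"rz":0,"claw":0.65},
  ],
)

```text
time: 6.7
tool_pos: [0.5491, 0.0273, 0.0123]
tool_rot: [-0.184, 0.685, 0.681, 0.184]
contact_force: [0.3, -1.7, 0.5]
gripper_width: 0.35
```

Emit:
play_rows(
  commands=[
    {"dx":0.6,"dy":0,"dz":0.34,"rx":0,"ry":0,"rz":0,"claw":0.65},
    {"dx":1.2,"dy":0,"dz":0.69,"rx":0,"ry":0,"rz":0,"claw":0.65},
    {"dx":1.8,"dy":0.05,"dz":1.03,"rx":0,"ry":0,"rz":0,"claw":0.65},
    {"dx":2.4,"dy":0.05,"dz":1.38,"rx":0,"ry":0,"rz":0,"claw":0.65},
    {"dx":3.0,"dy":0.05,"dz":1.72,"rx":0,"ry":0,"rz":0,"claw":0.65},
  ],
)

```text
time: 7.2
tool_pos: [0.5497, 0.0624, 0.0124]
tool_rot: [-0.184, 0.685, 0.681, 0.184]
contact_force: [0.2, 0.0, -0.6]
gripper_width: 0.351
```

Run:
```python
from h import *
cmd([.5495,.1,.012])
for n in ('top','scene','wrist'): cv2.imwrite(f'pics/{n}11.png',grab_frame(n))
```

```text
t 7.2 pos [0.5497 0.0624 0.0124] F [ 0.22  0.02 -0.6 ] w 0.351
d [ 3.23 -0.05  1.92] r [-0.003 -0.002  0.003] q [-0.28  0.19  1.93  0.54  1.22 -0.51]
```

View pics/top11.png

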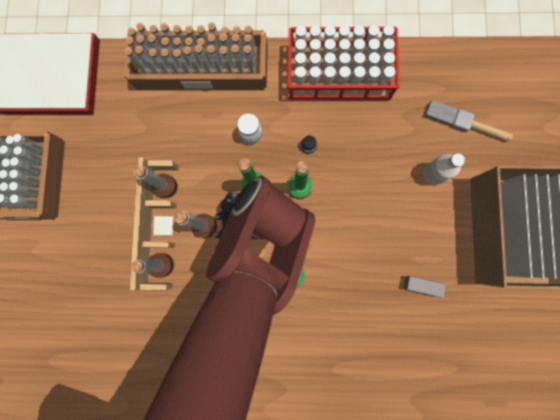

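View pics/scene11.png

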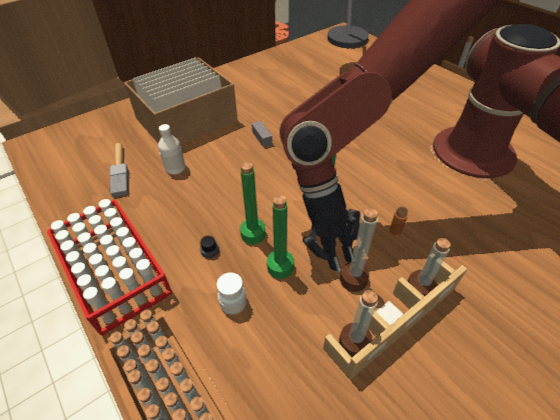

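View pics/wrist11.png

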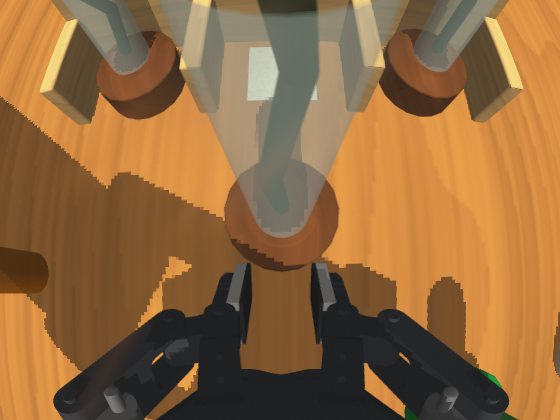

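The mount is upright, and in the wrist view the foot (281,215) is centred on the bay: card at (282,73), walls at about 207 and 355. Continuing into the bay.

Emit:
play_rows(
  commands=[
    {"dx":0.6,"dy":0,"dz":0.35,"rx":-0.003,"ry":-0.002,"rz":0.003,"claw":0.65},
    {"dx":1.2,"dy":0,"dz":0.7,"rx":-0.003,"ry":-0.002,"rz":0.003,"claw":0.65},
    {"dx":1.8,"dy":0,"dz":1.06,"rx":-0.003,"ry":-0.002,"rz":0.003,"claw":0.65},
    {"dx":2.4,"dy":-0.05,"dz":1.41,"rx":-0.003,"ry":-0.002,"rz":0.003,"claw":0.65},
    {"dx":3.0,"dy":-0.05,"dz":1.76,"rx":-0.003,"ry":-0.002,"rz":0.003,"claw":0.65},
  ],
)

```text
time: 7.85
tool_pos: [0.5493, 0.0979, 0.0124]
tool_rot: [-0.182, 0.686, 0.68, 0.184]
contact_force: [0.7, -1.0, 0.2]
gripper_width: 0.349
```

Emit:
play_rows(
  commands=[
    {"dx":0.5,"dy":0,"dz":0.29,"rx":0,"ry":0,"rz":0,"claw":0.65},
    {"dx":1.0,"dy":0,"dz":0.58,"rx":0,"ry":0,"rz":0,"claw":0.65},
    {"dx":1.5,"dy":0,"dz":0.87,"rx":0,"ry":0,"rz":0,"claw":0.65},
    {"dx":2.0,"dy":0,"dz":1.16,"rx":0,"ry":0,"rz":0,"claw":0.65},
    {"dx":2.5,"dy":0,"dz":1.45,"rx":0,"ry":0,"rz":0,"claw":0.65},
  ],
)

```text
time: 8.35
tool_pos: [0.5496, 0.1272, 0.0124]
tool_rot: [-0.182, 0.686, 0.68, 0.184]
contact_force: [0.9, -0.8, 0.6]
gripper_width: 0.345
```

Run:
```python
from h import *
cmd([.5495,.15,.012])
for n in ('top','scene','wrist'): cv2.imwrite(f'pics/{n}12.png',grab_frame(n))
im=cv2.imread('pics/top12.png');cv2.imwrite('pics/top12z.png',cv2.resize(im[140:300,120:270],(562,600),interpolation=cv2.INTER_CUBIC))
```

```text
t 8.35 pos [0.5496 0.1272 0.0124] F [ 0.89 -0.84  0.61] w 0.345
d [ 1.95 -0.03  1.18] r [-0.    -0.001  0.   ] q [-0.16  0.18  1.95  0.57  1.17 -0.42]
```

View pics/top12z.png

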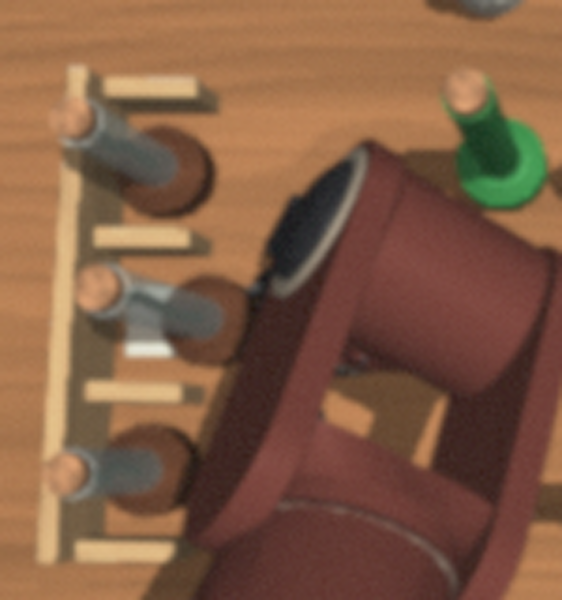

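View pics/scene12.png

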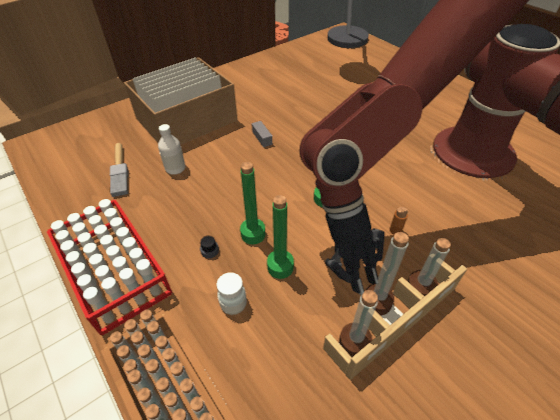

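View pics/wrist12.png

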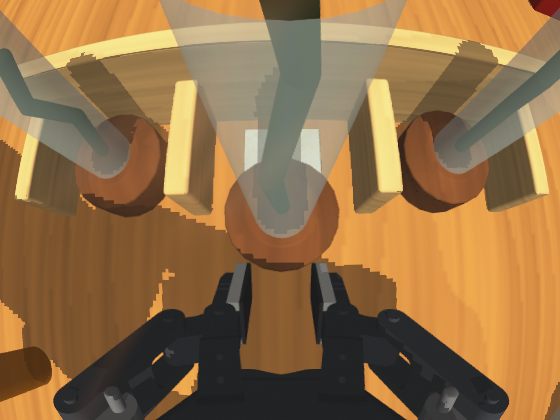

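The foot is entering the bay mouth, centred between the walls (wrist foot at 281, walls at 215 and 352). Slower now, for the last 30 mm.

Emit:
play_rows(
  commands=[
    {"dx":0.4,"dy":0,"dz":0.23,"rx":0,"ry":0,"rz":0,"claw":0.65},
    {"dx":0.8,"dy":0,"dz":0.47,"rx":0,"ry":0,"rz":0,"claw":0.65},
    {"dx":1.2,"dy":0,"dz":0.7,"rx":0,"ry":0,"rz":0,"claw":0.65},
    {"dx":1.5,"dy":0,"dz":0.88,"rx":0,"ry":0,"rz":0,"claw":0.65},
    {"dx":1.8,"dy":0,"dz":1.06,"rx":0,"ry":0,"rz":0,"claw":0.65},
  ],
)

```text
time: 9.0
tool_pos: [0.5496, 0.1485, 0.0122]
tool_rot: [-0.183, 0.686, 0.68, 0.184]
contact_force: [-0.3, -1.4, 0.4]
gripper_width: 0.349
```

Run:
```python
from h import *
cmd([.5495,.156,.012])
for n in ('wrist',): cv2.imwrite(f'pics/{n}13.png',grab_frame(n))
```

```text
t 9.0 pos [0.5496 0.1485 0.0122] F [-0.33 -1.41  0.38] w 0.349
d [ 0.64 -0.01  0.39] r [-0.001 -0.001  0.001] q [-0.12  0.18  1.95  0.58  1.15 -0.39]
```

View pics/wrist13.png

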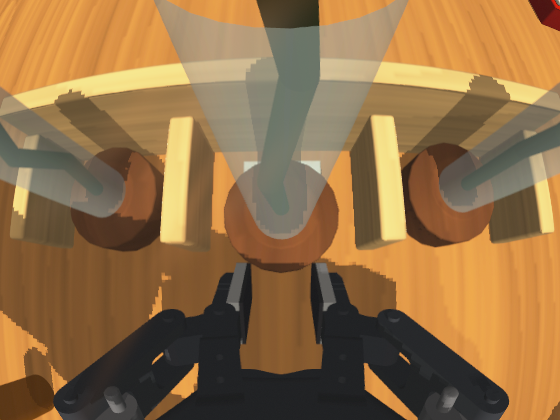

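There's still a gap between the foot and the board (foot's far edge at row 160, board base at about 150). Now in 2 mm rows, watching the force.

Emit:
play_rows(
  commands=[
    {"dx":0.15,"dy":0,"dz":0.09,"rx":0,"ry":0,"rz":0,"claw":0.65},
    {"dx":0.3,"dy":0,"dz":0.18,"rx":0,"ry":0,"rz":0,"claw":0.65},
    {"dx":0.45,"dy":0,"dz":0.27,"rx":0,"ry":0,"rz":0,"claw":0.65},
    {"dx":0.6,"dy":0,"dz":0.36,"rx":0,"ry":0,"rz":0,"claw":0.65},
  ],
)

```text
time: 9.45
tool_pos: [0.5496, 0.156, 0.0122]
tool_rot: [-0.183, 0.686, 0.68, 0.184]
contact_force: [0.1, -1.5, 0.3]
gripper_width: 0.349
```

Emit:
play_rows(
  commands=[
    {"dx":0.1,"dy":0,"dz":0.06,"rx":0,"ry":0,"rz":0,"claw":0.65},
    {"dx":0.2,"dy":0,"dz":0.12,"rx":0,"ry":0,"rz":0,"claw":0.65},
  ],
)

```text
time: 9.65
tool_pos: [0.5496, 0.1584, 0.0122]
tool_rot: [-0.183, 0.686, 0.68, 0.184]
contact_force: [0.7, -1.3, -0.3]
gripper_width: 0.351
```

Run:
```python
from h import *
cmd([.5495,.16,.012])
for n in ('wrist','top','scene'): cv2.imwrite(f'pics/{n}14.png',grab_frame(n))
im=cv2.imread('pics/top14.png');cv2.imwrite('pics/top14z.png',cv2.resize(im[140:300,120:270],(562,600),interpolation=cv2.INTER_CUBIC))
```

```text
t 9.65 pos [0.5496 0.1584 0.0122] F [ 0.74 -1.32 -0.26] w 0.351
d [ 0.13 -0.02  0.09] r [-0.001 -0.002  0.001] q [-0.1   0.18  1.95  0.58  1.14 -0.38]
```

View pics/wrist14.png

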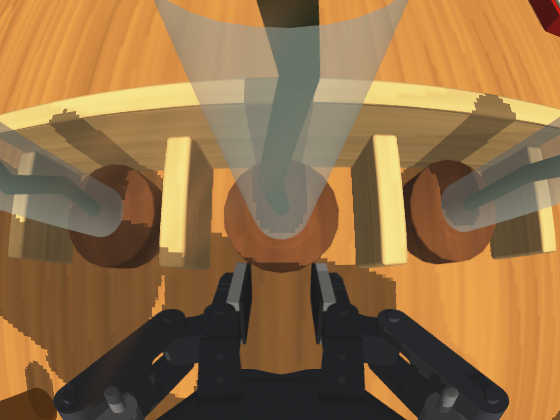

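View pics/top14z.png

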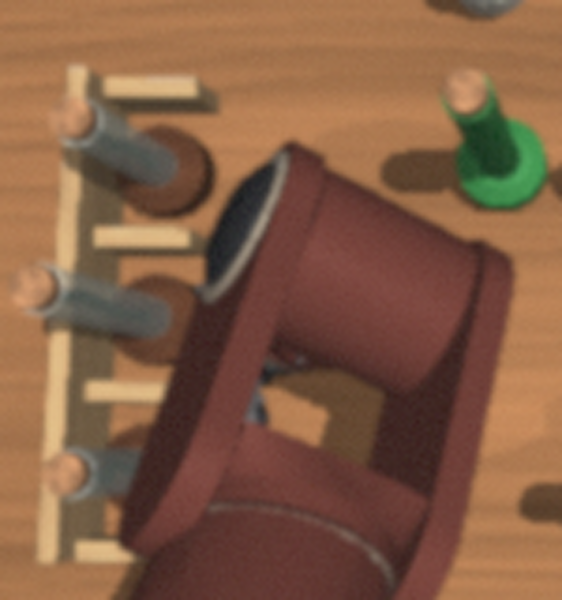

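Almost there: the foot's far edge (row 160) meets the board's base line, but the force is still only the sliding 1.3 N. On with 1 mm rows.

Emit:
play_rows(
  commands=[
    {"dx":0.1,"dy":0,"dz":0.06,"rx":0,"ry":0,"rz":0,"claw":0.65},
    {"dx":0.15,"dy":0,"dz":0.09,"rx":0,"ry":0,"rz":0,"claw":0.65},
  ],
)

```text
time: 10.0
tool_pos: [0.5497, 0.1602, 0.0122]
tool_rot: [-0.183, 0.686, 0.68, 0.184]
contact_force: [-0.1, -1.8, 0.8]
gripper_width: 0.352
```

Emit:
play_rows(
  commands=[
    {"dx":0.1,"dy":0,"dz":0.05,"rx":0,"ry":0,"rz":0,"claw":0.65},
  ],
)

```text
time: 10.1
tool_pos: [0.5497, 0.1614, 0.0122]
tool_rot: [-0.183, 0.686, 0.68, 0.184]
contact_force: [-0.4, -1.4, -0.2]
gripper_width: 0.348
```

Emit:
play_rows(
  commands=[
    {"dx":0.1,"dy":0,"dz":0.05,"rx":0,"ry":0,"rz":0,"claw":0.65},
  ],
)

```text
time: 10.2
tool_pos: [0.5497, 0.1623, 0.0122]
tool_rot: [-0.183, 0.686, 0.68, 0.184]
contact_force: [-0.2, -4.4, 1.9]
gripper_width: 0.353
```

Emit:
play_rows(
  commands=[
    {"dx":0.1,"dy":0,"dz":0.05,"rx":0,"ry":0,"rz":0,"claw":0.65},
  ],
)

```text
time: 10.3
tool_pos: [0.5498, 0.1626, 0.0121]
tool_rot: [-0.182, 0.686, 0.68, 0.183]
contact_force: [-1.5, -9.6, 3.3]
gripper_width: 0.348
```

Run:
```python
from h import *
cmd([.5495,.16,.012])
for n in ('wrist','scene'): cv2.imwrite(f'pics/{n}15.png',grab_frame(n))
im=cv2.imread('pics/wrist15.png');cv2.imwrite('pics/wrist15z.png',cv2.resize(im[60:290,150:420],(704,600),interpolation=cv2.INTER_CUBIC))
im=cv2.imread('pics/scene15.png');cv2.imwrite('pics/scene15z.png',cv2.resize(im[200:380,300:480],(600,600),interpolation=cv2.INTER_CUBIC))
```

```text
t 10.3 pos [0.5498 0.1626 0.0121] F [-1.51 -9.61  3.27] w 0.348
d [-0.23 -0.03 -0.12] r [-0.001  0.001  0.002] q [-0.09  0.18  1.95  0.58  1.14 -0.37]
```

View pics/wrist15z.png

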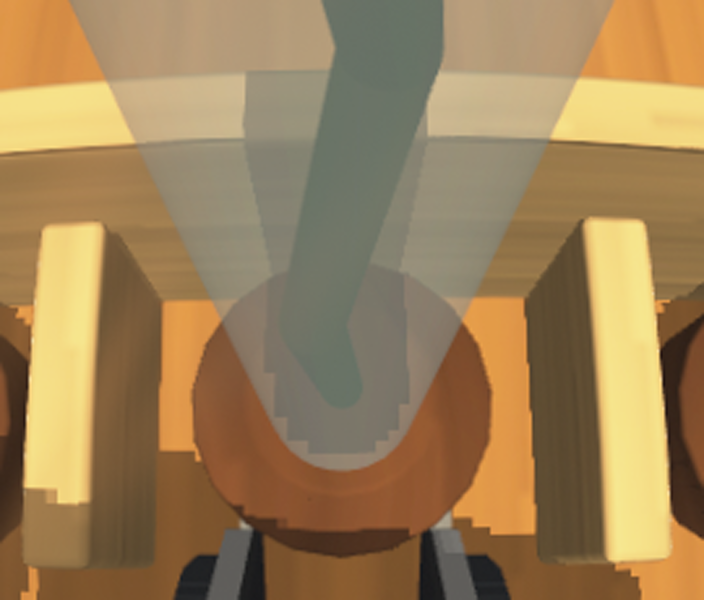

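View pics/scene15z.png

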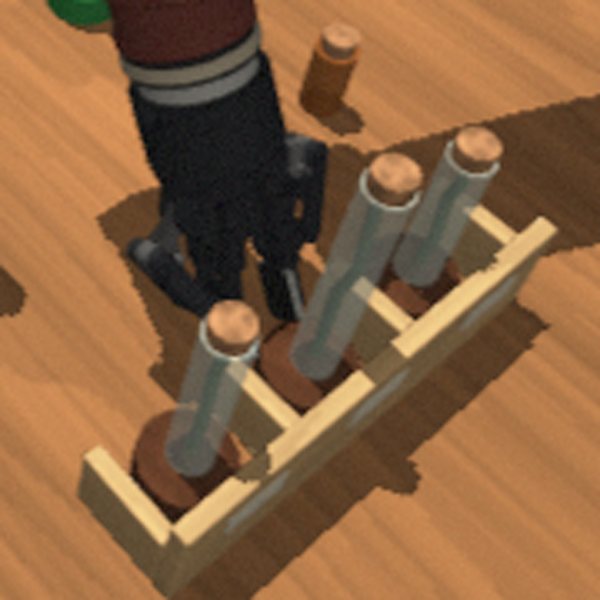

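The force rose to 9.6 N: the foot is up against the back board and the tube is upright. Backing straight off.

Emit:
play_rows(
  commands=[
    {"dx":-0.2,"dy":0,"dz":-0.12,"rx":0,"ry":0,"rz":0,"claw":0.65},
    {"dx":-0.6,"dy":0,"dz":-0.35,"rx":0,"ry":0,"rz":0,"claw":0.65},
    {"dx":-1.3,"dy":0,"dz":-0.75,"rx":0,"ry":0,"rz":0,"claw":0.65},
    {"dx":-2.2,"dy":0,"dz":-1.27,"rx":0,"ry":0,"rz":0,"claw":0.65},
    {"dx":-3.5,"dy":0,"dz":-2.0,"rx":0,"ry":0,"rz":0,"claw":0.65},
  ],
)

```text
time: 10.9
tool_pos: [0.5493, 0.1215, 0.012]
tool_rot: [-0.182, 0.686, 0.68, 0.183]
contact_force: [0.6, 0.5, -0.3]
gripper_width: 0.346
```

Run:
```python
from h import *
cmd([.5495,.10,.20])
for n in ('wrist','scene'): cv2.imwrite(f'pics/{n}16.png',grab_frame(n))
```

```text
t 10.9 pos [0.5493 0.1215 0.012 ] F [ 0.63  0.49 -0.3 ] w 0.346
d [  7.52   0.04 -17.36] r [-0.001  0.001  0.002] q [-0.17  0.18  1.95  0.56  1.17 -0.43]
```

View pics/wrist16.png

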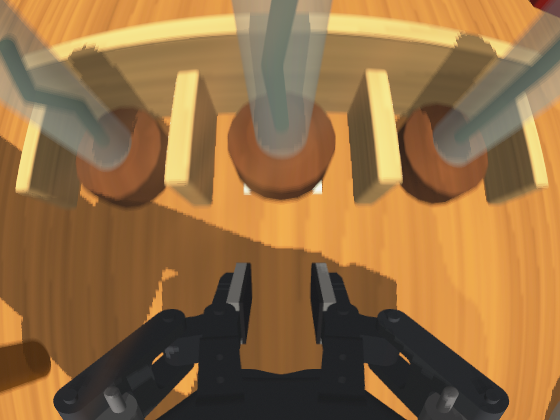

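View pics/scene16.png

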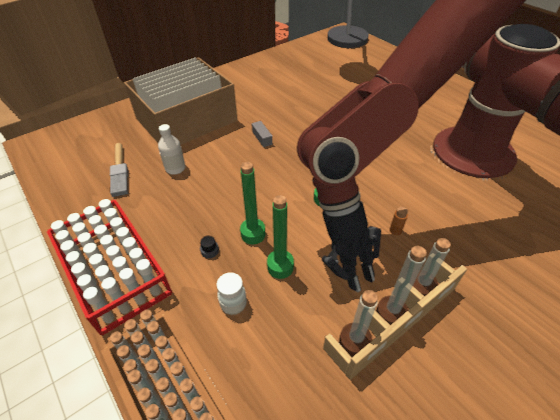

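The mount stands upright in the bay, at foot pixel (282,148) in the wrist view. Now withdrawing up and back along the tool axis.

Emit:
play_rows(
  commands=[
    {"dx":0,"dy":0,"dz":-3,"rx":0,"ry":0,"rz":0,"claw":0.65},
    {"dx":0,"dy":0,"dz":-6.5,"rx":0,"ry":0,"rz":0,"claw":0.65},
    {"dx":0.5,"dy":0,"dz":-10,"rx":0,"ry":0,"rz":0,"claw":0.65},
    {"dx":1,"dy":0,"dz":-13.5,"rx":0,"ry":0,"rz":0,"claw":0.65},
    {"dx":1.5,"dy":0,"dz":-17,"rx":0,"ry":0,"rz":0,"claw":0.65},
  ],
)

```text
time: 11.5
tool_pos: [0.5489, 0.0479, 0.1682]
tool_rot: [-0.181, 0.687, 0.679, 0.184]
contact_force: [0.5, 0.2, -0.3]
gripper_width: 0.349
```

Emit:
play_rows(
  commands=[
    {"dx":0,"dy":0,"dz":-4,"rx":0,"ry":0,"rz":0,"claw":0.65},
    {"dx":0,"dy":0,"dz":-8,"rx":0,"ry":0,"rz":0,"claw":0.65},
    {"dx":0,"dy":0,"dz":-10,"rx":0,"ry":0,"rz":0,"claw":0.65},
    {"dx":0,"dy":0,"dz":-10,"rx":0,"ry":0,"rz":0,"claw":0.65},
  ],
)

```text
time: 11.9
tool_pos: [0.5499, -0.0038, 0.2585]
tool_rot: [-0.178, 0.687, 0.679, 0.185]
contact_force: [0.3, -0.5, 1.0]
gripper_width: 0.354
```

Run:
```python
from h import *
cmd([.5495,.10,.20])
for n in ('wrist','scene','top'): cv2.imwrite(f'pics/{n}17.png',grab_frame(n))
im=cv2.imread('pics/top17.png');cv2.imwrite('pics/top17z.png',cv2.resize(im[140:300,120:270],(562,600),interpolation=cv2.INTER_CUBIC))
a,b=cv2.imread('pics/scene0.png'),cv2.imread('pics/scene17.png')
cv2.imwrite('pics/sc17z.png',cv2.resize(b[120:380,180:480],(692,600),interpolation=cv2.INTER_CUBIC))
```

```text
t 11.9 pos [ 0.5499 -0.0038  0.2585] F [ 0.33 -0.54  1.01] w 0.354
d [ 6.09 -0.22 10.24] r [0.008 0.003 0.001] q [-0.39 -0.08  1.76  0.49  1.65 -0.38]
```

View pics/sc17z.png

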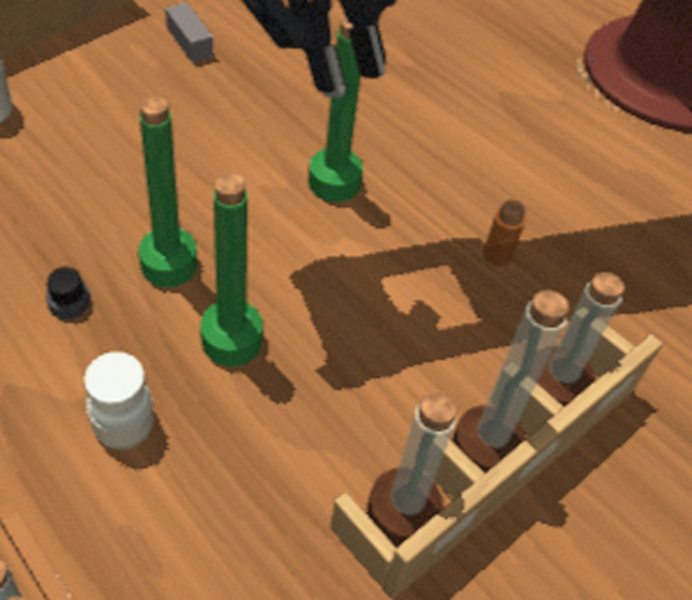

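View pics/top17.png

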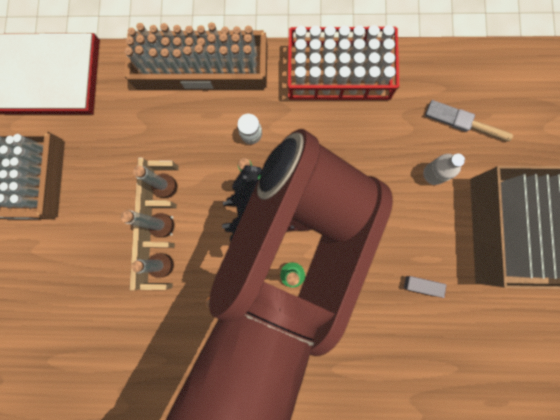

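View pics/wrist17.png

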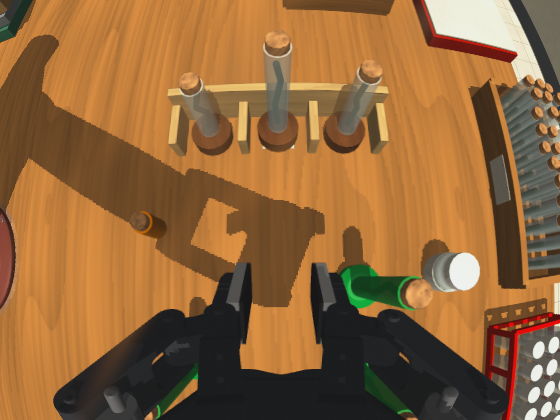

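Run:
```python
from h import *
for n in ('top','scene'):
    a,b=cv2.imread(f'pics/{n}0.png'),cv2.imread(f'pics/{n}17.png')
    x0,y0,x1,y1=(120,140,240,310) if n=='top' else (310,220,480,380)
    out=np.hstack([cv2.resize(i[y0:y1,x0:x1],None,fx=2.3,fy=2.3,interpolation=cv2.INTER_CUBIC) for i in (a,b)])
    cv2.imwrite(f'pics/cmp_{n}.png',out);print(out.shape)
im=cv2.imread('pics/top17.png');cv2.imwrite('pics/t17zz.png',cv2.resize(im[190:250,120:200],(800,600),interpolation=cv2.INTER_CUBIC))
```

```text
(391, 552, 3)
(368, 782, 3)
```

View pics/cmp_top.png

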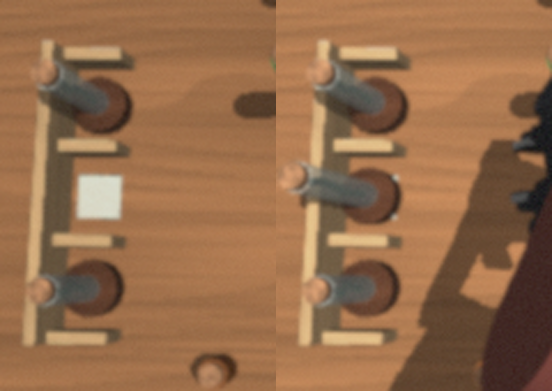

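View pics/cmp_scene.png

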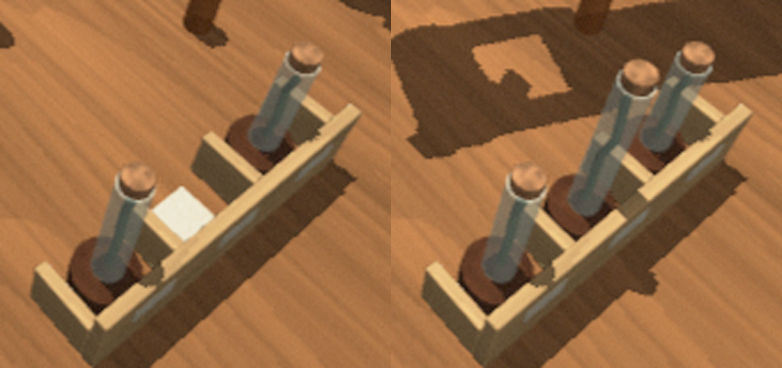

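View pics/t17zz.png

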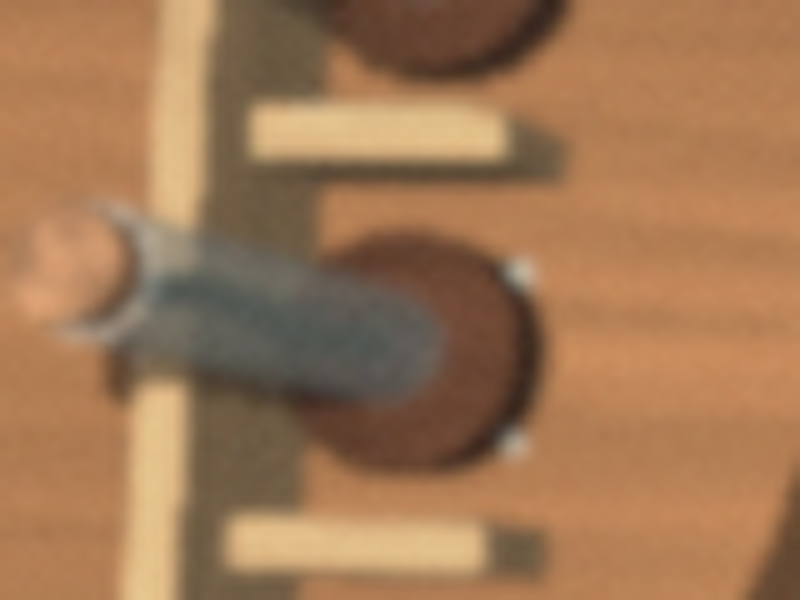

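Run:
```python
from h import *
def loc(n,box,ids):
    x0,y0,x1,y1=box
    for i in ids:
        im=cv2.imread(f'pics/{n}{i}.png')
        h=cv2.cvtColor(im,cv2.COLOR_BGR2HSV).astype(int)[y0:y1,x0:x1]
        p=im[y0:y1,x0:x1].astype(float)
        m=(h[...,0]<14)&(h[...,1]>80)&(h[...,2]>140)
        c=comps(m,15); c=max(c,key=lambda q:q[0][4]) if c else None
        print(n,i,None if c is None else ((c[1]+[x0,y0]).round(2),c[0][4]))
loc('scene',(432,236,454,252),[0,4,9,11,12,14,15,16,17])
a=cv2.imread('pics/scene0.png')
for i in (9,11,12,14,16,17):
    b=cv2.imread(f'pics/scene{i}.png')
    for nm,(x0,y0,x1,y1) in dict(nb=(428,234,456,262),na=(358,288,380,312),walls=(452,258,470,280),vial=(388,204,410,238),jar=(214,272,248,314),g1=(268,192,292,280),g2=(240,160,262,245)).items():
        r=cv2.matchTemplate(b[y0-4:y1+4,x0-4:x1+4],a[y0:y1,x0:x1],cv2.TM_CCOEFF_NORMED);_,v,_,l=cv2.minMaxLoc(r);print(i,nm,(l[0]-4,l[1]-4),round(v,3),end=' | ')
    print()
```

```text
scene 0 (array([442.89, 239.46]), np.int32(94))
scene 4 (array([444.72, 241.57]), np.int32(141))
scene 9 (array([444.84, 241.56]), np.int32(134))
scene 11 (array([443.31, 242.9 ]), np.int32(51))
scene 12 (array([443.7 , 242.28]), np.int32(53))
scene 14 (array([443.68, 242.81]), np.int32(59))
scene 15 (array([443.3 , 243.08]), np.int32(53))
scene 16 (array([443.8 , 243.16]), np.int32(50))
scene 17 (array([444.31, 243.13]), np.int32(54))
9 nb (0, 0) 0.81 | 9 na (0, 0) 0.997 | 9 walls (0, 0) 0.995 | 9 vial (0, 0) 0.56 | 9 jar (0, 0) 0.999 | 9 g1 (0, 1) 0.686 | 9 g2 (0, 0) 0.988 | 
11 nb (0, 0) 0.523 | 11 na (0, 0) 0.695 | 11 walls (0, 0) 0.995 | 11 vial (1, -4) 0.687 | 11 jar (0, 0) 0.999 | 11 g1 (0, 0) 0.903 | 11 g2 (0, 0) 0.998 | 
12 nb (0, 0) 0.489 | 12 na (0, 0) 0.411 | 12 walls (0, 0) 0.75 | 12 vial (0, -2) 0.753 | 12 jar (0, 0) 0.999 | 12 g1 (0, 0) 0.903 | 12 g2 (0, 0) 0.998 | 
14 nb (0, 0) 0.518 | 14 na (0, 0) 0.401 | 14 walls (0, 0) 0.781 | 14 vial (0, 0) 0.997 | 14 jar (0, 0) 0.999 | 14 g1 (0, 0) 0.902 | 14 g2 (0, 0) 0.998 | 
16 nb (0, 0) 0.489 | 16 na (0, 0) 0.49 | 16 walls (0, 0) 0.747 | 16 vial (0, -1) 0.845 | 16 jar (0, 0) 0.999 | 16 g1 (0, 0) 0.903 | 16 g2 (0, 0) 0.998 | 
17 nb (0, 0) 0.529 | 17 na (0, 0) 0.657 | 17 walls (0, 0) 0.996 | 17 vial (1, -4) 0.705 | 17 jar (0, 0) 0.999 | 17 g1 (0, 0) 0.903 | 17 g2 (0, 0) 0.998 |
```

The arm's shadow muddles the image comparison of neighbour and vial, so I'm moving the arm well clear for a clean final look.

Emit:
play_rows(
  commands=[
    {"dx":-26,"dy":0,"dz":-18,"rx":0,"ry":0,"rz":0,"claw":0.65},
    {"dx":-26,"dy":0,"dz":-18,"rx":0,"ry":0,"rz":0,"claw":0.65},
    {"dx":-26,"dy":0,"dz":-18,"rx":0,"ry":0,"rz":0,"claw":0.65},
    {"dx":-26,"dy":0,"dz":-18,"rx":0,"ry":0,"rz":0,"claw":0.65},
    {"dx":-26,"dy":0,"dz":-18,"rx":0,"ry":0,"rz":0,"claw":0.65},
  ],
)

```text
time: 12.55
tool_pos: [0.5442, -0.2517, 0.2717]
tool_rot: [-0.185, 0.687, 0.679, 0.183]
contact_force: [0.5, -0.2, 0.6]
gripper_width: 0.352
```

Emit:
play_rows(
  commands=[
    {"dx":-9,"dy":0,"dz":-5,"rx":0,"ry":0,"rz":0,"claw":0.65},
    {"dx":-9,"dy":0,"dz":-5,"rx":0,"ry":0,"rz":0,"claw":0.65},
    {"dx":-9,"dy":0,"dz":-5,"rx":0,"ry":0,"rz":0,"claw":0.65},
    {"dx":-9,"dy":0,"dz":-5,"rx":0,"ry":0,"rz":0,"claw":0.65},
    {"dx":-9,"dy":0,"dz":-5,"rx":0,"ry":0,"rz":0,"claw":0.65},
  ],
)

```text
time: 13.05
tool_pos: [0.5432, -0.353, 0.2683]
tool_rot: [-0.186, 0.686, 0.679, 0.183]
contact_force: [-0.4, 0.4, 0.1]
gripper_width: 0.349
```

Run:
```python
from h import *
cmd([.5495,.10,.20])
for n in ('scene','top'): cv2.imwrite(f'pics/{n}18.png',grab_frame(n))
for n,bx in dict(scene=dict(nb=(432,236,452,292),na=(345,290,380,350),vial=(388,204,410,238),g3=(314,124,340,210),g1=(268,192,292,280),g2=(240,160,262,245),jar=(214,272,248,314)),top=dict(nb=(130,255,174,280),na=(134,164,178,200),vial=(200,292,222,310),g1=(236,152,268,196),g2=(288,158,314,200),g3=(278,262,306,288))).items():
    a,b=cv2.imread(f'pics/{n}0.png'),cv2.imread(f'pics/{n}18.png')
    for nm,(x0,y0,x1,y1) in bx.items():
        r=cv2.matchTemplate(b[y0-4:y1+4,x0-4:x1+4],a[y0:y1,x0:x1],cv2.TM_CCOEFF_NORMED);_,v,_,l=cv2.minMaxLoc(r);print(n,nm,(l[0]-4,l[1]-4),round(v,3))
```

```text
t 13.05 pos [ 0.5432 -0.353   0.2683] F [-0.38  0.44  0.12] w 0.349
d [35.67  0.27 28.75] r [-0.006 -0.005 -0.002] q [-0.84  0.31  1.33  0.36  1.9  -0.78]
scene nb (0, 0) 0.998
scene na (0, 0) 0.906
scene vial (0, 0) 0.835
scene g3 (0, 0) 0.864
scene g1 (0, 0) 0.902
scene g2 (0, 0) 0.842
scene jar (0, 0) 0.999
top nb (0, 0) 0.998
top na (0, 0) 0.998
top vial (0, 0) 0.997
top g1 (0, 0) 0.998
top g2 (0, 0) 0.998
top g3 (0, 0) 0.874
```

View pics/scene18.png

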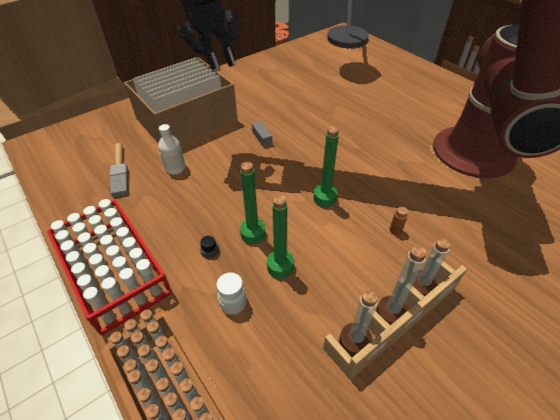

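View pics/top18.png

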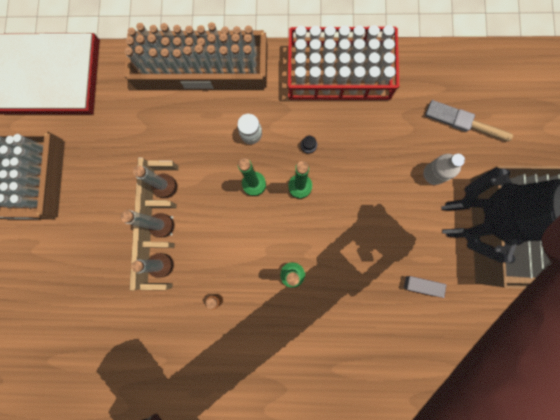

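All the other items match their first-picture positions to within a pixel, the mount is upright in the bay at (160,226) in the top view, and the arm touches nothing. Handing in.

```bash
python3 -c "
from plant import ticket,monitor
print(monitor.state()['contact_force'],ticket.job_done())"
```

```text
the job is handed in; nothing more can be done
[-0.58913583  0.13989668  0.25241765] None
```

The tube is in the empty middle bay, upright and right up against the back board. I handed the job in at about 13 s of the 61 s allowed.

I pushed it by its wooden foot with both fingertips, part-closed and tilted back 30° to stay off the glass. It slid about 0.3 m at roughly 60 mm/s, slower at the end. Sliding took 1–2 N, and I stopped when the force rose to 9.6 N at the back board. Then I backed straight off and moved the arm well clear.

**Last checks:**
- **Position:** The two front corners of the card show equally around the foot, so it is centred.
- **Other items:** The neighbours, vial, jar and green tubes matched their first-picture positions to within a pixel. I did not measure the loupe, slides or flask, but the arm kept clear of them and they look unmoved.
- **Contact:** The arm touched nothing at hand-in, with only sensor noise of about 0.6 N.

**Problems along the way:** One move call was refused because its rows left out the turn values; nothing moved. An earlier comparison of the neighbours and the vial did not match because of the arm's shadow. Repeated with the arm away, it showed no shift, though some scene-camera matches stayed weaker (0.84–0.91), I think from the remaining shadow and from the mount now standing near the others.

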